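# Fetch the V-block from between its neighbours and restore the row

## Robot

A 6-joint arm with a two-finger parallel gripper is mounted at the origin on a cart in front of the work surface, level with it; the furniture and walls round the work are solid. World frame = base frame: x ahead of the robot, y to its left, z up, the work surface at z = 0. Lengths are in m, angles in rad, forces in N, time in s.
With the tool pointing down it reaches from about 0.3 to 0.775 m from the base axis. Payload 14.6 kg.
Tool frame: the origin (TCP) lies midway between the tips of the shut fingers; the grasp point (between the pads) lies 19 mm behind it (grasp_offset is the distance from the TCP to the grasp point, in m); z points along the fingers, y is the line along which they close (so a half turn about z gives the same grasp; the last joint's range is limited). The gripper opens to 94 mm and grips with 3 to 60 N. Pads are 16 mm wide; open, the fingers measure 119 mm over their backs; the gripper's body (75 mm by 177 mm) begins 78 mm behind the grasp point.
Start: joints at [-1.184, 0.3, 1.521, -0, 1.321, -0.067], TCP at [0.241, -0.494, 0.205] pointing down, gripper open.
Joint ranges: [-3.03, 3.03], [-0.79, 2.21], [0.23, 2.52], [-1.04, 4.18], [0, 3.07], [-2.55, 2.55]. Speed limits (rad/s): [2.22, 2.22, 2.57, 3.14, 3.14, 3.14].

## Interface

Orientations are given as [roll, pitch, yaw] about the fixed x, y, z axes, in that order (R = Rz(yaw) Ry(pitch) Rx(roll)).
In Python, from station import * gives the robot as it stands. The module is installed in compiled form; this text tells all that it offers.
- The arm moves only by the tool send_rows, never from a script. Its argument "rows" is a list of rows, each an object of numbers: "dx", "dy", "dz": the shift along the tool's x, y, z in mm; "roll": the turn about the tool's z in degrees; "jaw": the closure, from -1 (fully open) to 1 (shut). In form: [{"dx": .., "dy": .., "dz": .., "roll": .., "jaw": ..}, ...]. A call has 1 to 12 rows; each row shifts and turns the commanded pose from where the row before left it, along the tool's axes as they then stand; what a row does not reach is not made up. A row lasts 1/12 s, in which the tool goes at most 41.7 mm and 7.16 degrees, less where a joint would pass 70% of its speed; a pose out of reach is approached as far as the arm can. A call is refused whole if a number of a shift passes 41.7 or a number of a turn 7.16, either way. A call with a gripper value outside its range is refused whole. The fingers move at their own pace and stop on an object; "force" is the grip in N (left out, the last holds). Time passes only in rows, so rows that do not move let the fingers close. It gives the time, the measured TCP pose, the force, the opening and the grip force at its end, in the units of the state.
- get_obs(): the state, without advancing time (a new reading comes with each control period).
- camera(name): name is "side" or "top"; returns a dict with "frame" (384x512x3 uint8, red, green, blue), "z_map" (384x512 float32, m along the optical axis (not along the pixel's ray), 0 where there is no reading), "camera_matrix" (3x3 intrinsics, pixels), "rvec" (rotation vector, rad) and "tvec" (3), from world to camera coordinates, as OpenCV has them. Camera axes: x right, y down, z forward; pixel columns grow to the right and rows downward; lengths in m; the calibration is good to about 2 mm. A picture is of the moment at which its call begins.
- hand_in(): hands the job in; it is judged then, once.
The state is a dict: "time_s": time; "qpos": joint angles; "joint_vel": joint speeds; "tau": joint torques, N m; "ee_pos": TCP position; "eef_rot": TCP orientation; "force": force on the tool from outside, world axes, zero at the start; "moment": the same for the moment, N m; "grip_width": finger opening in m; "grip_force": force on a finger pad.
Only numpy, scipy, OpenCV 4.12 (cv2) and the standard library are available. Lean on these libraries where they do the work, as an engineer would, in place of code of your own. Each camera call takes 0.05 s, during which the arm holds its last target. There are 200 camera calls.

## Task

Take the larger V-block, which stands in the middle of the wooden board, to the steel plate: first clear the blue glue bottle and the brass weight beside it onto the green side mat while the V-block stays put, then set the V-block upright, centred and square with the edges, on the plate. Then put the bottle and the weight back on the wooden board, upright, each in the very bay it came from (they are not always on the same sides, so note which stood where); keep the bottle and weight from falling over and leave the smaller V-block behind the board and the tape roll in front of it alone.

Things in the scene. Friction and masses are not known exactly. Their poses are not given: they have to be found in the camera images.
- bottle_mid (a point): Small blue glue bottle with black cap, standing upright: round, 35 mm across up to 60 mm height, cap 21 mm across, 76 mm high in all; 0.1 kg. Point at its centre, 38 mm above its underside; z is up. It stands at the start in one of the two round bays of the wooden board, 50 mm from the board's centre.
- weight_mid (a point): Brass weight, standing upright: round, 36 mm across up to 50 mm height, then a thin neck and a 24 mm knob, 72 mm high in all; 0.25 kg. Point on its axis, 36 mm above its underside (half-way up, in the body); z is up. It stands at the start in the other round bay.
- vblock_mid (a point): The larger black V-block, 45 mm (its x, the direction of the V groove) by 85 mm (its y) by 50 mm high, V groove open at the top; 0.7 kg. Point at its centre, 25 mm above its underside; z is up. To be gripped across its 45 mm width (along its x), low down. It stands at the start in the middle bay of the board with its 45 mm width along the row, so that its neighbours leave only about 10 mm gaps, too narrow for fingers.
- board: Fixed wooden storage board, 120 mm (x) by 180 mm (y), 10 mm thick, with black marks for three bays: round ones at y = +50 mm and y = -50 mm, and between them a rectangular one at the centre. Things stand on its flat top, 10 mm up; the marks are level with it. Origin at the centre of its underside; the row runs along its y.
- mat: Fixed plain green mat, 190 mm (x) by 130 mm (y), 3 mm thick: the side area. Origin at the centre of its underside. It lies to the left or to the right of the board.
- plate: Fixed square bright steel plate, 130 by 130 mm, flat top 12 mm up. Origin at the centre of its underside, x and y parallel to its edges. It lies on the other side of the board from the mat.
- small_vblock_mid (a point): The smaller black V-block, 45 x 68 x 55 mm, a bystander behind the board. Point at its centre, half-way up.
- tape_roll: Roll of yellow tape, 101 mm across, 19 mm thick, lying flat in front of the board, a bystander. Origin at the centre of its underside.

How it is judged:
On the way, in this order (a step that is already met when the one before it is completed fails the run):
1. the bottle and the weight stand upright and released on the green mat, the V-block still in its bay (x of bottle_mid in the frame of mat between -0.085 and 0.085 m and y of bottle_mid in the frame of mat between -0.055 and 0.055 m and z of bottle_mid in the frame of mat between 0.036 and 0.046 m and angle between each of bottle_mid, weight_mid's own z axis and vertical below 0.1 rad and x of weight_mid in the frame of mat between -0.085 and 0.085 m and y of weight_mid in the frame of mat between -0.055 and 0.055 m and z of weight_mid in the frame of mat between 0.034 and 0.044 m and linear speed of each of glue_bottle, weight below 0.02 m/s and angular speed of each of glue_bottle, weight below 0.2 rad/s and contact force between the fingers and glue_bottle below 0.3 N and contact force between the fingers and weight below 0.3 N and distance of vblock_mid from where it was at the start of the episode below 0.02 m), for 0.2 s.
2. the V-block stands released, centred and square on the steel plate, with the bottle and the weight still on the mat (horizontal distance between vblock_mid and plate below 0.015 m and z of vblock_mid in the frame of plate between 0.032 and 0.042 m and angle between each of vblock_mid, bottle_mid, weight_mid's own z axis and vertical below 0.1 rad and (angle between the x axis of vblock_mid and the x axis of plate, either way round below 0.16 rad or angle between the x axis of vblock_mid and the y axis of plate, either way round below 0.16 rad) and linear speed of v_block_a below 0.02 m/s and angular speed of v_block_a below 0.2 rad/s and contact force between the fingers and v_block_a below 0.3 N and x of bottle_mid in the frame of mat between -0.085 and 0.085 m and y of bottle_mid in the frame of mat between -0.055 and 0.055 m and z of bottle_mid in the frame of mat between 0.036 and 0.046 m and x of weight_mid in the frame of mat between -0.085 and 0.085 m and y of weight_mid in the frame of mat between -0.055 and 0.055 m and z of weight_mid in the frame of mat between 0.034 and 0.044 m), for 0.2 s.
3. the bottle and the weight stand released, each back in the bay it came from, the V-block still on the plate (horizontal distance between vblock_mid and plate below 0.015 m and z of vblock_mid in the frame of plate between 0.032 and 0.042 m and angle between each of vblock_mid, bottle_mid, weight_mid's own z axis and vertical below 0.1 rad and (angle between the x axis of vblock_mid and the x axis of plate, either way round below 0.16 rad or angle between the x axis of vblock_mid and the y axis of plate, either way round below 0.16 rad) and distance of each of bottle_mid, weight_mid from where it was at the start of the episode below 0.015 m and linear speed of each of glue_bottle, weight below 0.02 m/s and angular speed of each of glue_bottle, weight below 0.2 rad/s and contact force between the fingers and glue_bottle below 0.3 N and contact force between the fingers and weight below 0.3 N), for 0.2 s.
At the end, for the whole second after the job is handed in: The V-block stands upright on the steel plate, its centre within 15 mm of the plate's centre and its sides within 0.16 rad of parallel to the plate's edges; the bottle and the weight stand upright on the board, each within 15 mm of where it stood at the start; all are released and at rest (all of step 3 and linear speed of v_block_a below 0.02 m/s and angular speed of v_block_a below 0.2 rad/s and contact force between the fingers and v_block_a below 0.3 N); the robot touches nothing.
It fails at once if the bottle or the weight falls over (angle between any of bottle_mid, weight_mid's own z axis and vertical above 0.7 rad).
It fails at once if the smaller V-block or the tape roll is shifted by more than 20 mm (distance of any of small_vblock_mid, tape_roll from where it was at the start of the episode above 0.02 m).
It also fails if it takes over 128 s, if anything falls off the work surface, if the arm or the gripper's body presses on something with over 40 N, if the wrist force passes 120 N, or if a joint passes its speed limit or range.

## Working session

There is one attempt and no reset: what is moved stays moved. The work goes in short steps, Python scripts to look and compute and a tool call to move; the robot and the scene stay as the last step left them, time stands still between calls to the robot, and variables do not carry over. Pictures are saved under pics/ and viewed, at most 14 in all, crops included, and the job is handed in when it is done.

Besides the shell and the picture viewer there is one more tool, called after "Emit:" in YAML: its name, and indented under it one key for each argument. send_rows: Moves the arm, as the interface text tells. Its arguments: {"type":"object","properties":{"rows":{"type":"array"},"force":{"type":"number"}},"required":["rows"]}

```bash
mkdir -p pics; cat > h.py <<'E'
from station import *
import numpy as np, cv2
def grab(n):
    c=camera(n); R=cv2.Rodrigues(np.array(c["rvec"],float))[0]; t=np.array(c["tvec"],float).ravel(); K=np.array(c["camera_matrix"],float)
    z=c["z_map"]; v,u=np.mgrid[:384,:512]
    P=np.stack([(u-K[0,2])/K[0,0]*z,(v-K[1,2])/K[1,1]*z,z],-1)
    W=(P-t)@R; W[z==0]=np.nan
    return c["frame"],W,(K,R,t)
def ray(cal,u,v,h):
    K,R,t=cal; d=R.T@np.linalg.inv(K)@np.array([u,v,1.]); o=-R.T@t
    return o+d*(h-o[2])/d[2]
E
python3 - <<'E'
from h import *
o=get_obs();print(o)
for n in("top","side"):
    f,W,cal=grab(n); cv2.imwrite(f"pics/{n}0.png",f[...,::-1]); np.savez(f"{n}0.npz",f=f,W=W,K=cal[0],R=cal[1],t=cal[2]); print(n,-cal[1].T@cal[2],np.nanmin(W[...,2]))
E
```

```text
{'time_s': 0.0, 'qpos': array([-1.18356019e+00,  3.00465731e-01,  1.52161348e+00,  4.74330145e-06,
        1.32071647e+00, -6.66262935e-02]), 'joint_vel': array([-3.99494611e-06,  6.19240284e-04,  5.96725353e-05, -1.23804535e-03,
       -2.38075407e-04,  1.30671850e-03]), 'tau': array([-3.34359411e-04, -5.31805050e+01, -3.52737665e+01,  7.08302949e-02,
        2.43679667e-02, -9.89232581e-05]), 'ee_pos': array([ 0.24102121, -0.49406444,  0.20487558]), 'eef_rot': array([-3.14039261e+00, -8.46778081e-05,  4.53861200e-01]), 'force': array([ 0.49204614, -0.84843122, -0.38553081]), 'moment': array([-0.07259192,  0.01630593,  0.0494267 ]), 'grip_force': 0.0, 'grip_width': 0.09342158904504949}
top [0.36590492 0.00327499 0.96318837] -0.9202622276007579
side [ 0.44284914 -0.76677456  0.64396341] -0.9131334629079532
```

View pics/top0.png

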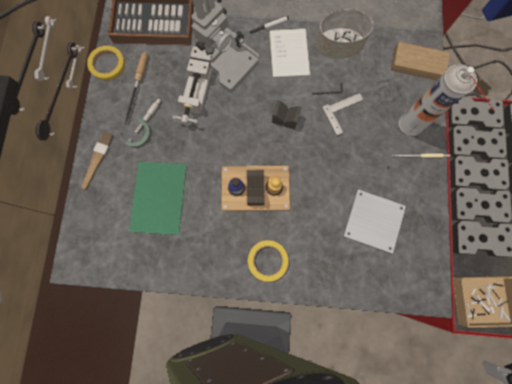

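View pics/side0.png

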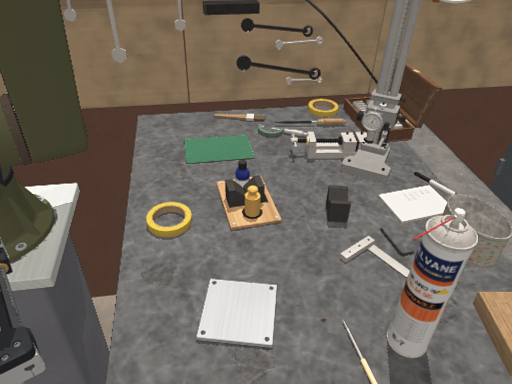

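The top view shows the mat at (158,198) on the left (+y) and the board at (255,188). On the board are the bottle at (236,187), the V-block at (256,187) and the weight at (275,186). The plate at (375,221) is on the right and rotated, the tape is at (268,260), and the small V-block is at (288,115). The side view agrees: the bottle is on the mat side and the weight on the plate side.

```bash
python3 - <<'E'
from h import *
D={n:np.load(n+"0.npz") for n in("top","side")}
def rect(name,m,W,cal,h):
    m=m.astype(np.uint8); k,l,s,_=cv2.connectedComponentsWithStats(m); i=1+np.argmax(s[1:,4])
    c=max(cv2.findContours((l==i).astype(np.uint8),cv2.RETR_EXTERNAL,cv2.CHAIN_APPROX_NONE)[0],key=len)[:,0]
    P=np.array([ray(cal,u,v,h)[:2] for u,v in c],np.float32)*1000
    (x,y),(a,b),ang=cv2.minAreaRect(P); M=l==i
    print(name,"c",round(x,1),round(y,1),"size",round(a,1),round(b,1),"ang",round(ang,1),"medz",np.nanmedian(W[M][:,2]).round(4),"px",s[i,:4])
for n,d in D.items():
    f,W=d["f"],d["W"]; cal=(d["K"],d["R"],d["t"]); hsv=cv2.cvtColor(f,cv2.COLOR_RGB2HSV); H,S,V=[hsv[...,i].astype(int) for i in range(3)]
    X,Y,Z=W[...,0],W[...,1],W[...,2]; near=lambda x,y,r:(abs(X-x)<r)&(abs(Y-y)<r)
    print(n)
    rect("mat",(H>50)&(H<90)&(S>100)&(abs(Z)<.02),W,cal,.003)
    cm=ray(cal,*( (255,188) if n=="top" else (247,205)),.01); print(cm)
    rect("board",(H>5)&(H<20)&(S>70)&(V>110)&(Z<.022)&near(cm[0],cm[1],.13),W,cal,.01)
    cp=ray(cal,*( (375,221) if n=="top" else (240,312)),.012)
    rect("plate",(S<40)&(V>165)&near(cp[0],cp[1],.11)&(Z<.03),W,cal,.012)
    rect("bottle",(H>105)&(H<130)&(S>90)&near(cm[0],cm[1],.12),W,cal,.06)
    rect("weight",(H>15)&(H<32)&(S>120)&(Z>.03)&near(cm[0],cm[1],.12),W,cal,.06)
    b=near(cm[0],cm[1],.1)&(Z>.045)&(Z<.07)&(V<90)&(S<90); rect("vb",b,W,cal,.06)
    ct=ray(cal,*( (268,260) if n=="top" else (169,219)),.01)
    rect("tape",(H>20)&(H<35)&(S>120)&near(ct[0],ct[1],.1),W,cal,.01)
    cs=ray(cal,*( (287,116) if n=="top" else (339,205)),.03); rect("small",near(cs[0],cs[1],.08)&(Z>.03),W,cal,.05)
    for nm,(zl,zh,dy) in dict(bcap=(.08,.095,.05),wknob=(.075,.09,-.05)).items():
        m=near(cm[0],cm[1]+dy,.04)&(Z>zl)&(Z<zh); print(nm,m.sum(),np.nanmean(W[m],0).round(4))
f=cv2.resize(D["top"]["f"][150:230,200:310],None,fx=7,fy=7,interpolation=2)
cv2.imwrite("pics/crop0.png",f[...,::-1])
E
```

```text
topTraceback (most recent call last):
  File "<stdin>", line 13, in <module>
  File "<stdin>", line 4, in rect
    return _wrapfunc(a, 'argmax', axis=axis, out=out, **kwds)
    return bound(*args, **kwds)
ValueError: attempt to get argmax of an empty sequence
```

```bash
python3 - <<'E'
from h import *
for n,pts in dict(top=[(158,198),(100,150),(228,205),(375,221),(268,241),(320,150)],side=[(220,148),(300,260),(240,312),(232,210)]).items():
    d=np.load(n+"0.npz"); hsv=cv2.cvtColor(d["f"],cv2.COLOR_RGB2HSV)
    for u,v in pts: print(n,u,v,d["W"][v,u].round(4),ray((d["K"],d["R"],d["t"]),u,v,0).round(3),hsv[v,u])
    print(np.isnan(d["W"]).mean())
E
```

```text
top 158 198 [0.517  0.2738 0.004 ] [0.518 0.275 0.   ] [ 71  92 128]
top 100 150 [0.6343 0.4481 0.0078] [0.637 0.452 0.   ] [ 16  21 207]
top 228 205 [0.5129 0.087  0.0094] [0.514 0.088 0.   ] [ 16 103 195]
top 375 221 [ 0.5025 -0.2963  0.0128] [ 0.504 -0.3    0.   ] [ 15   8 187]
top 268 241 [ 0.428  -0.0242  0.0186] [ 0.429 -0.025  0.   ] [ 23 145 200]
top 320 150 [ 0.6871 -0.148  -0.0008] [ 0.687 -0.148  0.   ] [ 17  17 103]
0.00396728515625
side 220 148 [5.277e-01 2.751e-01 4.000e-04] [0.528 0.276 0.   ] [ 72 101 136]
side 300 260 [ 0.6495 -0.1836 -0.0017] [ 0.649 -0.185  0.   ] [ 10  14 111]
side 240 312 [ 0.5069 -0.3036  0.0115] [ 0.508 -0.295  0.   ] [ 15   4 229]
side 232 210 [ 0.5273 -0.017   0.0095] [ 0.529 -0.006  0.   ] [ 15 115 160]
0.003997802734375
```

```bash
cat > meas.py <<'E'
from h import *
def rect(name,m,W,cal,h):
    m=m.astype(np.uint8); k,l,s,_=cv2.connectedComponentsWithStats(m)
    if k<2: print(name,"none"); return
    i=1+np.argmax(s[1:,4]); M=l==i
    c=max(cv2.findContours(M.astype(np.uint8),cv2.RETR_EXTERNAL,cv2.CHAIN_APPROX_NONE)[0],key=len)[:,0]
    P=np.array([ray(cal,u,v,h)[:2] for u,v in c],np.float32)*1000
    (x,y),(a,b),ang=cv2.minAreaRect(P)
    print(name,"c",round(x,1),round(y,1),"size",round(a,1),round(b,1),"ang",round(ang,1),"medz",np.nanmedian(W[M][:,2]).round(4),"px",s[i,:4])
def masks(f,W):
    hsv=cv2.cvtColor(f,cv2.COLOR_RGB2HSV); return [hsv[...,i].astype(int) for i in range(3)]
E
python3 - <<'E'
from meas import *
D={n:np.load(n+"0.npz") for n in("top","side")}
for n,d in D.items():
    f,W=d["f"],d["W"]; cal=(d["K"],d["R"],d["t"]); H,S,V=masks(f,W)
    X,Y,Z=W[...,0],W[...,1],W[...,2]; near=lambda x,y,r:(abs(X-x)<r)&(abs(Y-y)<r)
    print(n)
    rect("mat",(H>55)&(H<90)&(S>60)&near(.52,.275,.15),W,cal,.003)
    rect("board",(H>5)&(H<20)&(S>60)&(V>90)&(Z<.022)&near(.54,.015,.12),W,cal,.01)
    rect("plate",(S<40)&(V>(150 if n=="top" else 180))&near(.50,-.3,.11)&(Z<.03),W,cal,.012)
    rect("bottle",(H>100)&(H<135)&(S>60)&near(.55,.06,.06),W,cal,.05)
    rect("weight",(H>13)&(H<32)&(S>100)&(Z>.03)&near(.55,-.03,.06),W,cal,.06)
    rect("vb",near(.54,.015,.07)&(Z>.048)&(Z<.065)&(S<70)&(V<110),W,cal,.06)
    rect("tape",(H>18)&(H<35)&(S>90)&near(.38,-.02,.1),W,cal,.015)
    rect("small",near(.74,-.06,.09)&(Z>.03),W,cal,.055)
    for nm,(zl,y) in dict(bcap=(.078,.065),wknob=(.074,-.035)).items():
        m=near(.55,y,.04)&(Z>zl)&(Z<.1); print(nm,m.sum(),np.nanmean(W[m],0).round(4))
f=cv2.resize(D["top"]["f"][150:230,200:310],None,fx=7,fy=7,interpolation=2)
cv2.imwrite("pics/crop0.png",f[...,::-1])
E
```

```text
top
mat c 519.6 275.3 size 188.6 128.9 ang 1.2 medz 0.0031 px [130 162  56  72]
board c 566.2 20.1 size 121.7 182.9 ang 4.8 medz 0.0098 px [221 165  70  46]
plate c 504.2 -295.4 size 129.5 130.0 ang 75.0 medz 0.012 px [344 190  61  63]
bottle c 558.0 69.4 size 24.2 33.8 ang 17.7 medz 0.0624 px [229 180  14  11]
weight c 568.1 -28.6 size 36.2 32.7 ang 4.4 medz 0.0627 px [268 177  14  15]
vb c 529.7 16.2 size 27.8 37.4 ang 4.8 medz 0.059 px [248 192  16  12]
tape c 380.3 -26.8 size 101.1 103.5 ang 4.8 medz 0.0187 px [247 240  42  42]
small c 769.5 -28.5 size 32.0 54.3 ang 76.6 medz 0.0468 px [272 100  16  22]
bcap 61 [0.561  0.0699 0.0854]
wknob 73 [ 0.5703 -0.0294  0.0804]
side
mat c 521.2 272.2 size 189.3 131.3 ang 1.1 medz 0.0018 px [184 135  70  28]
board c 566.9 14.7 size 121.4 187.8 ang 5.3 medz 0.0088 px [216 176  66  54]
plate c 505.4 -297.5 size 128.6 128.5 ang 74.9 medz 0.0112 px [197 279  80  66]
bottle c 564.3 70.2 size 55.5 32.0 ang 82.6 medz 0.0576 px [236 167  14  14]
weight c 570.3 -37.7 size 90.3 36.2 ang 80.0 medz 0.0574 px [244 185  17  26]
vb c 530.3 8.2 size 25.7 57.6 ang 4.9 medz 0.0576 px [225 179  15  16]
tape c 382.0 -32.9 size 101.0 119.8 ang 1.3 medz 0.0171 px [146 202  46  36]
small c 765.3 -61.9 size 96.9 49.0 ang 75.9 medz 0.0454 px [328 185  23  28]
bcap 53 [0.5626 0.0661 0.0833]
wknob 64 [ 0.5716 -0.0347  0.0792]
```

View pics/crop0.png

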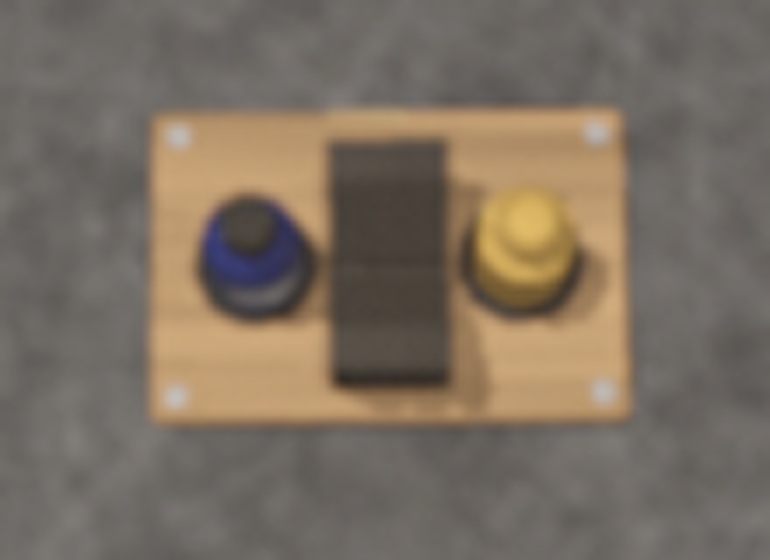

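The crop confirms the three bays: bottle at (255,260) on the +y side, weight at (520,255) on the −y side, V-block square to the board between them. All sizes match the given ones.

Estimates in mm, averaged over both views:

| Thing | Position | Angle |
|---|---|---|
| Bottle | (562, 69) | – |
| Weight | (570.5, −31) | – |
| V-block | (566, 19) | board yaw 4.8° |
| Mat | (520, 274) | – |
| Plate | (505, −296) | −15° |

First move: turn the tool to yaw 94.8°.

Emit:
send_rows:
  rows:
    - {"roll":-6.88,"jaw":-1}
    - {"roll":-6.88,"jaw":-1}
    - {"roll":-6.88,"jaw":-1}
    - {"roll":-6.88,"jaw":-1}
    - {"roll":-6.88,"jaw":-1}
    - {"roll":-6.88,"jaw":-1}
    - {"roll":-6.88,"jaw":-1}
    - {"roll":-6.88,"jaw":-1}
    - {"roll":-6.88,"jaw":-1}
    - {"roll":-6.88,"jaw":-1}
    - {"jaw":-1}
    - {"jaw":-1}
  force: 20

```text
invalid input at $.rows[0]: expected keys dx, dy, dz, roll, jaw
```

```bash
cat > go.py <<'E'
import sys; from h import *
x,y,z=map(float,sys.argv[1:4]); o=get_obs(); p=o["ee_pos"]*1000; r,pt,yw=o["eef_rot"]
d=np.array([x,y,z])-p; c,s=np.cos(yw),np.sin(yw)
print("t",round(o["time_s"],1),"p",p.round(1),"yaw",np.degrees(yw).round(1),"w",round(o["grip_width"]*1000,1),"q",o["qpos"].round(2))
print("dx %.1f dy %.1f dz %.1f dist %.0f"%(c*d[0]+s*d[1],s*d[0]-c*d[1],-d[2],np.linalg.norm(d)))
E
python3 go.py 562 69 160
```

```text
t 0.1 p [ 241.  -494.1  204.9] yaw 26.0 w 94.2 q [-1.18  0.3   1.52 -0.    1.32 -0.07]
dx 535.4 dy -365.4 dz 44.9 dist 650
```

Emit:
send_rows:
  rows:
    - {"dx":0,"dy":0,"dz":0,"roll":-6.88,"jaw":-1}
    - {"dx":0,"dy":0,"dz":0,"roll":-6.88,"jaw":-1}
    - {"dx":0,"dy":0,"dz":0,"roll":-6.88,"jaw":-1}
    - {"dx":0,"dy":0,"dz":0,"roll":-6.88,"jaw":-1}
    - {"dx":0,"dy":0,"dz":0,"roll":-6.88,"jaw":-1}
    - {"dx":0,"dy":0,"dz":0,"roll":-6.88,"jaw":-1}
    - {"dx":0,"dy":0,"dz":0,"roll":-6.88,"jaw":-1}
    - {"dx":0,"dy":0,"dz":0,"roll":-6.88,"jaw":-1}
    - {"dx":0,"dy":0,"dz":0,"roll":-6.88,"jaw":-1}
    - {"dx":0,"dy":0,"dz":0,"roll":-6.88,"jaw":-1}
    - {"dx":0,"dy":0,"dz":0,"roll":0,"jaw":-1}
    - {"dx":0,"dy":0,"dz":0,"roll":0,"jaw":-1}
  force: 20

```text
time_s: 1.1
ee_pos: [0.2411, -0.4942, 0.2052]
eef_rot: [-3.141, -0.0, 1.651]
force: [0.4, 0.3, 1.4]
grip_width: 0.0941
grip_force: 0.0
```

```bash
python3 go.py 562 69 160
```

```text
t 1.1 p [ 241.1 -494.2  205.2] yaw 94.6 w 94.1 q [-1.18  0.3   1.52  0.    1.32 -1.26]
dx 535.8 dy 364.9 dz 45.2 dist 650
```

Emit:
send_rows:
  rows:
    - {"dx":30,"dy":20,"dz":0,"roll":0,"jaw":-1}
    - {"dx":30,"dy":20,"dz":0,"roll":0,"jaw":-1}
    - {"dx":30,"dy":20,"dz":0,"roll":0,"jaw":-1}
    - {"dx":30,"dy":20,"dz":0,"roll":0,"jaw":-1}
    - {"dx":30,"dy":20,"dz":0,"roll":0,"jaw":-1}
    - {"dx":30,"dy":20,"dz":0,"roll":0,"jaw":-1}
    - {"dx":30,"dy":20,"dz":0,"roll":0,"jaw":-1}
    - {"dx":30,"dy":20,"dz":0,"roll":0,"jaw":-1}
    - {"dx":30,"dy":20,"dz":0,"roll":0,"jaw":-1}
    - {"dx":30,"dy":20,"dz":0,"roll":0,"jaw":-1}
    - {"dx":30,"dy":20,"dz":0,"roll":0,"jaw":-1}
    - {"dx":30,"dy":20,"dz":0,"roll":0,"jaw":-1}

```text
time_s: 2.1
ee_pos: [0.4506, -0.1137, 0.2056]
eef_rot: [3.141, 0.0, 1.65]
force: [0.8, -1.1, -0.5]
grip_width: 0.0938
grip_force: 0.0
```

Emit:
send_rows:
  rows:
    - {"dx":30,"dy":20,"dz":5,"roll":0,"jaw":-1}
    - {"dx":30,"dy":20,"dz":5,"roll":0,"jaw":-1}
    - {"dx":30,"dy":20,"dz":5,"roll":0,"jaw":-1}
    - {"dx":30,"dy":20,"dz":5,"roll":0,"jaw":-1}
    - {"dx":30,"dy":20,"dz":5,"roll":0,"jaw":-1}
    - {"dx":20,"dy":20,"dz":10,"roll":0,"jaw":-1}
    - {"dx":5,"dy":5,"dz":10,"roll":0,"jaw":-1}
    - {"dx":0,"dy":0,"dz":0,"roll":0,"jaw":-1}
    - {"dx":0,"dy":0,"dz":0,"roll":0,"jaw":-1}
    - {"dx":0,"dy":0,"dz":0,"roll":0,"jaw":-1}

```text
time_s: 2.93
ee_pos: [0.5597, 0.0683, 0.161]
eef_rot: [3.141, 0.0, 1.652]
force: [0.7, 0.4, -0.3]
grip_width: 0.094
grip_force: 0.0
```

```bash
python3 go.py 562 69 24
```

```text
t 2.9 p [559.7  68.3 161. ] yaw 94.7 w 94.0 q [ 0.06  0.37  1.53 -0.    1.24 -0.02]
dx 0.5 dy 2.3 dz 137.0 dist 137
```

Emit:
send_rows:
  rows:
    - {"dx":0.5,"dy":2.3,"dz":17,"roll":0,"jaw":-1}
    - {"dx":0,"dy":0,"dz":20,"roll":0,"jaw":-1}
    - {"dx":0,"dy":0,"dz":20,"roll":0,"jaw":-1}
    - {"dx":0,"dy":0,"dz":20,"roll":0,"jaw":-1}
    - {"dx":0,"dy":0,"dz":20,"roll":0,"jaw":-1}
    - {"dx":0,"dy":0,"dz":20,"roll":0,"jaw":-1}
    - {"dx":0,"dy":0,"dz":10,"roll":0,"jaw":-1}
    - {"dx":0,"dy":0,"dz":10,"roll":0,"jaw":-1}
    - {"dx":0,"dy":0,"dz":0,"roll":0,"jaw":-1}
    - {"dx":0,"dy":0,"dz":0,"roll":0,"jaw":-1}

```text
time_s: 3.77
ee_pos: [0.5626, 0.0697, 0.0241]
eef_rot: [3.141, 0.0, 1.654]
force: [0.5, 0.0, 0.7]
grip_width: 0.0943
grip_force: 0.0
```

```bash
python3 go.py 562 69 24; python3 - <<'E'
from h import *
f,W,c=grab("side"); cv2.imwrite("pics/s1.png",cv2.resize(f[110:260,170:370],None,fx=4,fy=4)[...,::-1])
E
```

```text
t 3.8 p [562.6  69.7  24.1] yaw 94.8 w 94.3 q [ 0.06  0.55  1.63  0.    0.96 -0.02]
dx -0.7 dy -0.6 dz 0.1 dist 1
```

View pics/s1.png

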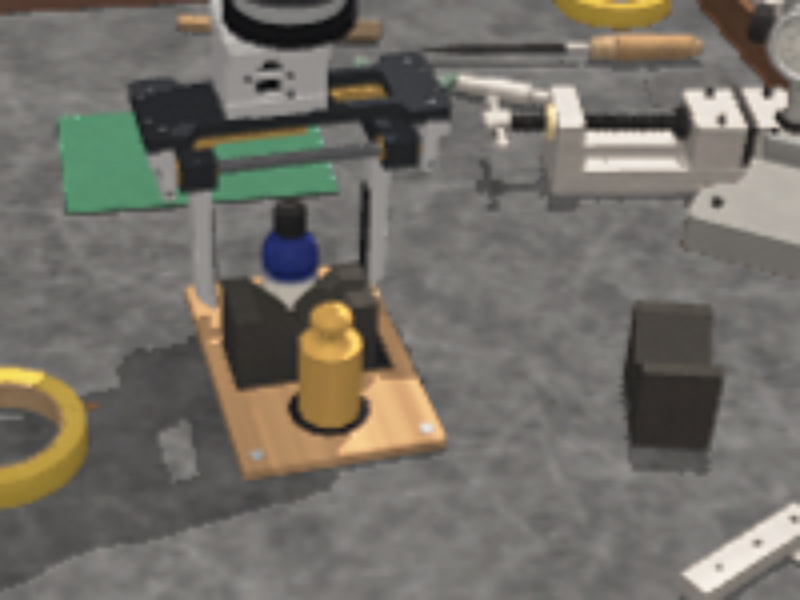

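The side view shows the fingers straddling the bottle (fingers near (205,250) and (370,230), bottle at (290,250)), clear of the V-block. I'll close now.

Emit:
send_rows:
  rows:
    - {"dx":0,"dy":0,"dz":0,"roll":0,"jaw":1}
    - {"dx":0,"dy":0,"dz":0,"roll":0,"jaw":1}
    - {"dx":0,"dy":0,"dz":0,"roll":0,"jaw":1}
    - {"dx":0,"dy":0,"dz":0,"roll":0,"jaw":1}
    - {"dx":0,"dy":0,"dz":0,"roll":0,"jaw":1}
    - {"dx":0,"dy":0,"dz":0,"roll":0,"jaw":1}
    - {"dx":0,"dy":0,"dz":0,"roll":0,"jaw":1}
    - {"dx":0,"dy":0,"dz":0,"roll":0,"jaw":1}
    - {"dx":0,"dy":0,"dz":0,"roll":0,"jaw":1}
    - {"dx":0,"dy":0,"dz":0,"roll":0,"jaw":1}
    - {"dx":0,"dy":0,"dz":0,"roll":0,"jaw":1}
    - {"dx":0,"dy":0,"dz":0,"roll":0,"jaw":1}
  force: 15

```text
time_s: 4.82
ee_pos: [0.5623, 0.0701, 0.0234]
eef_rot: [3.142, -0.0, 1.655]
force: [1.1, -0.4, -0.3]
grip_width: 0.0346
grip_force: 15.0
```

Emit:
send_rows:
  rows:
    - {"dx":0,"dy":0,"dz":-10,"roll":0,"jaw":1}
    - {"dx":0,"dy":0,"dz":-20,"roll":0,"jaw":1}
    - {"dx":0,"dy":0,"dz":-20,"roll":0,"jaw":1}
    - {"dx":0,"dy":0,"dz":-20,"roll":0,"jaw":1}
    - {"dx":0,"dy":0,"dz":-20,"roll":0,"jaw":1}
    - {"dx":0,"dy":0,"dz":-20,"roll":0,"jaw":1}
    - {"dx":10,"dy":1,"dz":0,"roll":0,"jaw":1}
    - {"dx":20,"dy":3,"dz":0,"roll":0,"jaw":1}
    - {"dx":20,"dy":3,"dz":0,"roll":0,"jaw":1}
    - {"dx":20,"dy":3,"dz":0,"roll":0,"jaw":1}
    - {"dx":20,"dy":3,"dz":0,"roll":0,"jaw":1}
    - {"dx":20,"dy":3,"dz":0,"roll":0,"jaw":1}

```text
time_s: 5.82
ee_pos: [0.5686, 0.1825, 0.1329]
eef_rot: [-3.141, 0.0, 1.655]
force: [0.8, 0.2, -1.2]
grip_width: 0.0344
grip_force: 15.0
```

Emit:
send_rows:
  rows:
    - {"dx":20,"dy":3,"dz":0,"roll":0,"jaw":1}
    - {"dx":20,"dy":3,"dz":0,"roll":0,"jaw":1}
    - {"dx":20,"dy":2,"dz":0,"roll":0,"jaw":1}
    - {"dx":20,"dy":1,"dz":0,"roll":0,"jaw":1}
    - {"dx":12,"dy":0,"dz":0,"roll":0,"jaw":1}
    - {"dx":0,"dy":0,"dz":20,"roll":0,"jaw":1}
    - {"dx":0,"dy":0,"dz":20,"roll":0,"jaw":1}
    - {"dx":0,"dy":0,"dz":20,"roll":0,"jaw":1}
    - {"dx":0,"dy":0,"dz":20,"roll":0,"jaw":1}
    - {"dx":0,"dy":0,"dz":10,"roll":0,"jaw":1}
    - {"dx":0,"dy":0,"dz":0,"roll":0,"jaw":1}
    - {"dx":0,"dy":0,"dz":0,"roll":0,"jaw":1}

```text
time_s: 6.82
ee_pos: [0.5703, 0.2735, 0.0437]
eef_rot: [-3.141, 0.0, 1.655]
force: [0.3, -0.4, 0.0]
grip_width: 0.0343
grip_force: 15.0
```

```bash
python3 go.py 570 275 17
```

```text
t 6.8 p [570.3 273.5  43.7] yaw 94.8 w 34.3 q [ 0.39  0.65  1.41 -0.    1.08  0.31]
dx 1.6 dy -0.2 dz 26.7 dist 27
```

Lower onto the mat slowly, release, and lift off.

Emit:
send_rows:
  rows:
    - {"dx":0,"dy":0,"dz":10,"roll":0,"jaw":1}
    - {"dx":0,"dy":0,"dz":8,"roll":0,"jaw":1}
    - {"dx":0,"dy":0,"dz":4,"roll":0,"jaw":1}
    - {"dx":0,"dy":0,"dz":2,"roll":0,"jaw":1}
    - {"dx":0,"dy":0,"dz":1.5,"roll":0,"jaw":1}
    - {"dx":0,"dy":0,"dz":1.5,"roll":0,"jaw":1}
    - {"dx":0,"dy":0,"dz":0,"roll":0,"jaw":1}
    - {"dx":0,"dy":0,"dz":0,"roll":0,"jaw":1}

```text
time_s: 7.48
ee_pos: [0.5704, 0.2735, 0.0167]
eef_rot: [3.141, -0.0, 1.655]
force: [0.4, -0.8, -0.1]
grip_width: 0.0346
grip_force: 15.0
```

Emit:
send_rows:
  rows:
    - {"dx":0,"dy":0,"dz":0,"roll":0,"jaw":-1}
    - {"dx":0,"dy":0,"dz":0,"roll":0,"jaw":-1}
    - {"dx":0,"dy":0,"dz":0,"roll":0,"jaw":-1}
    - {"dx":0,"dy":0,"dz":0,"roll":0,"jaw":-1}
    - {"dx":0,"dy":0,"dz":0,"roll":0,"jaw":-1}
    - {"dx":0,"dy":0,"dz":0,"roll":0,"jaw":-1}
    - {"dx":0,"dy":0,"dz":0,"roll":0,"jaw":-1}
    - {"dx":0,"dy":0,"dz":0,"roll":0,"jaw":-1}

```text
time_s: 8.15
ee_pos: [0.5703, 0.2734, 0.0164]
eef_rot: [3.142, -0.0, 1.655]
force: [-0.3, -0.8, 0.1]
grip_width: 0.0841
grip_force: 0.0
```

Emit:
send_rows:
  rows:
    - {"dx":0,"dy":0,"dz":-10,"roll":0,"jaw":-1}
    - {"dx":0,"dy":0,"dz":-20,"roll":0,"jaw":-1}
    - {"dx":0,"dy":0,"dz":-30,"roll":0,"jaw":-1}
    - {"dx":0,"dy":0,"dz":-30,"roll":0,"jaw":-1}
    - {"dx":0,"dy":0,"dz":-30,"roll":0,"jaw":-1}
    - {"dx":0,"dy":0,"dz":-20,"roll":0,"jaw":-1}
    - {"dx":0,"dy":0,"dz":0,"roll":0,"jaw":-1}
    - {"dx":0,"dy":0,"dz":0,"roll":0,"jaw":-1}

```text
time_s: 8.82
ee_pos: [0.5706, 0.2735, 0.158]
eef_rot: [3.139, -0.001, 1.655]
force: [-0.1, -1.4, -0.3]
grip_width: 0.0938
grip_force: 0.0
```

```bash
python3 go.py 570.7 -30.5 157
```

```text
t 8.8 p [570.6 273.5 158. ] yaw 94.8 w 93.8 q [ 0.39  0.52  1.32 -0.    1.29  0.31]
dx -303.0 dy -25.4 dz 1.0 dist 304
```

Emit:
send_rows:
  rows:
    - {"dx":-15,"dy":-1.4,"dz":0,"roll":0,"jaw":-1}
    - {"dx":-30,"dy":-2.5,"dz":0,"roll":0,"jaw":-1}
    - {"dx":-30,"dy":-2.5,"dz":0,"roll":0,"jaw":-1}
    - {"dx":-30,"dy":-2.5,"dz":0,"roll":0,"jaw":-1}
    - {"dx":-30,"dy":-2.5,"dz":0,"roll":0,"jaw":-1}
    - {"dx":-30,"dy":-2.5,"dz":0,"roll":0,"jaw":-1}
    - {"dx":-30,"dy":-2.5,"dz":0,"roll":0,"jaw":-1}
    - {"dx":-30,"dy":-2.5,"dz":0,"roll":0,"jaw":-1}
    - {"dx":-30,"dy":-2.5,"dz":0,"roll":0,"jaw":-1}
    - {"dx":-30,"dy":-2.5,"dz":0,"roll":0,"jaw":-1}
    - {"dx":-18,"dy":-1.5,"dz":0,"roll":0,"jaw":-1}
    - {"dx":0,"dy":0,"dz":0,"roll":0,"jaw":-1}

```text
time_s: 9.82
ee_pos: [0.5693, -0.0343, 0.1552]
eef_rot: [-3.139, 0.0, 1.651]
force: [-0.1, -0.6, -0.1]
grip_width: 0.0938
grip_force: 0.0
```

```bash
python3 go.py 570.7 -30.5 22; python3 - <<'E'
from h import *
f,W,c=grab("top")
hsv=cv2.cvtColor(f,cv2.COLOR_RGB2HSV);X,Y,Z=W[...,0],W[...,1],W[...,2]
m=(abs(X-.57)<.06)&(abs(Y-.275)<.06)&(Z>.07)&(Z<.09);print(m.sum(),np.nanmean(W[m],0).round(4))
E
```

```text
t 9.8 p [569.3 -34.3 155.2] yaw 94.6 w 93.8 q [-0.12  0.39  1.52 -0.    1.23 -0.2 ]
dx 3.7 dy 1.7 dz 133.2 dist 133
63 [0.5677 0.2717 0.0779]
```

Emit:
send_rows:
  rows:
    - {"dx":0,"dy":0,"dz":20,"roll":0,"jaw":-1}
    - {"dx":0,"dy":0,"dz":15,"roll":0,"jaw":-1}
    - {"dx":0,"dy":0,"dz":0,"roll":0,"jaw":-1}
    - {"dx":0,"dy":0,"dz":0,"roll":0,"jaw":-1}

```text
time_s: 10.2
ee_pos: [0.5698, -0.0299, 0.1208]
eef_rot: [-3.139, -0.001, 1.655]
force: [-0.5, 0.1, 0.7]
grip_width: 0.0942
grip_force: 0.0
```

```bash
python3 go.py 570.7 -30.5 22
```

```text
t 10.2 p [569.8 -29.9 120.8] yaw 94.8 w 94.2 q [-0.12  0.43  1.55  0.    1.16 -0.2 ]
dx -0.6 dy 0.9 dz 98.8 dist 99
```

Emit:
send_rows:
  rows:
    - {"dx":-0.5,"dy":1,"dz":20,"roll":0,"jaw":-1}
    - {"dx":0,"dy":0,"dz":20,"roll":0,"jaw":-1}
    - {"dx":0,"dy":0,"dz":20,"roll":0,"jaw":-1}
    - {"dx":0,"dy":0,"dz":20,"roll":0,"jaw":-1}
    - {"dx":0,"dy":0,"dz":12,"roll":0,"jaw":-1}
    - {"dx":0,"dy":0,"dz":7,"roll":0,"jaw":-1}
    - {"dx":0,"dy":0,"dz":0,"roll":0,"jaw":-1}
    - {"dx":0,"dy":0,"dz":0,"roll":0,"jaw":-1}

```text
time_s: 10.87
ee_pos: [0.5719, -0.031, 0.0233]
eef_rot: [3.141, 0.0, 1.655]
force: [0.9, -0.6, 0.3]
grip_width: 0.0939
grip_force: 0.0
```

Emit:
send_rows:
  rows:
    - {"dx":0,"dy":0,"dz":0,"roll":0,"jaw":1}
    - {"dx":0,"dy":0,"dz":0,"roll":0,"jaw":1}
    - {"dx":0,"dy":0,"dz":0,"roll":0,"jaw":1}
    - {"dx":0,"dy":0,"dz":0,"roll":0,"jaw":1}
    - {"dx":0,"dy":0,"dz":0,"roll":0,"jaw":1}
    - {"dx":0,"dy":0,"dz":0,"roll":0,"jaw":1}
    - {"dx":0,"dy":0,"dz":0,"roll":0,"jaw":1}
    - {"dx":0,"dy":0,"dz":0,"roll":0,"jaw":1}
    - {"dx":0,"dy":0,"dz":0,"roll":0,"jaw":1}
    - {"dx":0,"dy":0,"dz":0,"roll":0,"jaw":1}
    - {"dx":0,"dy":0,"dz":0,"roll":0,"jaw":1}
    - {"dx":0,"dy":0,"dz":0,"roll":0,"jaw":1}
  force: 25

```text
time_s: 11.87
ee_pos: [0.5715, -0.031, 0.0225]
eef_rot: [3.141, 0.0, 1.655]
force: [1.7, 1.2, 0.9]
grip_width: 0.036
grip_force: 25.0
```

```bash
python3 go.py 470 274 157
```

```text
t 11.9 p [571.5 -31.   22.5] yaw 94.8 w 36.0 q [-0.12  0.56  1.61  0.    0.97 -0.2 ]
dx 312.5 dy -75.6 dz -134.5 dist 348
```

Emit:
send_rows:
  rows:
    - {"dx":0,"dy":0,"dz":-10,"roll":0,"jaw":1}
    - {"dx":0,"dy":0,"dz":-25,"roll":0,"jaw":1}
    - {"dx":0,"dy":0,"dz":-25,"roll":0,"jaw":1}
    - {"dx":0,"dy":0,"dz":-25,"roll":0,"jaw":1}
    - {"dx":0,"dy":0,"dz":-25,"roll":0,"jaw":1}
    - {"dx":0,"dy":0,"dz":-15,"roll":0,"jaw":1}
    - {"dx":10,"dy":-2.5,"dz":0,"roll":0,"jaw":1}
    - {"dx":25,"dy":-6,"dz":0,"roll":0,"jaw":1}
    - {"dx":25,"dy":-6,"dz":0,"roll":0,"jaw":1}
    - {"dx":25,"dy":-6,"dz":0,"roll":0,"jaw":1}
    - {"dx":25,"dy":-6,"dz":0,"roll":0,"jaw":1}
    - {"dx":25,"dy":-6,"dz":0,"roll":0,"jaw":1}

```text
time_s: 12.87
ee_pos: [0.5261, 0.1023, 0.1463]
eef_rot: [-3.139, -0.0, 1.655]
force: [-0.3, -0.3, -3.6]
grip_width: 0.0354
grip_force: 25.0
```

Emit:
send_rows:
  rows:
    - {"dx":25,"dy":-6,"dz":0,"roll":0,"jaw":1}
    - {"dx":25,"dy":-6,"dz":0,"roll":0,"jaw":1}
    - {"dx":25,"dy":-6,"dz":0,"roll":0,"jaw":1}
    - {"dx":25,"dy":-6,"dz":0,"roll":0,"jaw":1}
    - {"dx":25,"dy":-6,"dz":0,"roll":0,"jaw":1}
    - {"dx":25,"dy":-6,"dz":0,"roll":0,"jaw":1}
    - {"dx":18,"dy":-5,"dz":0,"roll":0,"jaw":1}
    - {"dx":8,"dy":-2,"dz":0,"roll":0,"jaw":1}
    - {"dx":0,"dy":0,"dz":0,"roll":0,"jaw":1}
    - {"dx":0,"dy":0,"dz":0,"roll":0,"jaw":1}
    - {"dx":0,"dy":0,"dz":0,"roll":0,"jaw":1}
    - {"dx":0,"dy":0,"dz":0,"roll":0,"jaw":1}

```text
time_s: 13.87
ee_pos: [0.4704, 0.2716, 0.1473]
eef_rot: [-3.141, 0.0, 1.653]
force: [-0.7, -0.8, -3.3]
grip_width: 0.0358
grip_force: 25.0
```

```bash
python3 go.py 470 274 15.5
```

```text
t 13.9 p [470.4 271.6 147.3] yaw 94.7 w 35.8 q [ 0.46  0.34  1.61 -0.    1.19  0.37]
dx 2.4 dy -0.2 dz 131.8 dist 132
```

Emit:
send_rows:
  rows:
    - {"dx":2,"dy":0,"dz":20,"roll":0,"jaw":1}
    - {"dx":0,"dy":0,"dz":25,"roll":0,"jaw":1}
    - {"dx":0,"dy":0,"dz":25,"roll":0,"jaw":1}
    - {"dx":0,"dy":0,"dz":25,"roll":0,"jaw":1}
    - {"dx":0,"dy":0,"dz":20,"roll":0,"jaw":1}
    - {"dx":0,"dy":0,"dz":8,"roll":0,"jaw":1}
    - {"dx":0,"dy":0,"dz":4,"roll":0,"jaw":1}
    - {"dx":0,"dy":0,"dz":2,"roll":0,"jaw":1}
    - {"dx":0,"dy":0,"dz":1.5,"roll":0,"jaw":1}
    - {"dx":0,"dy":0,"dz":1,"roll":0,"jaw":1}
    - {"dx":0,"dy":0,"dz":0,"roll":0,"jaw":1}
    - {"dx":0,"dy":0,"dz":0,"roll":0,"jaw":1}

```text
time_s: 14.87
ee_pos: [0.4702, 0.2747, 0.0166]
eef_rot: [3.141, -0.0, 1.655]
force: [0.7, -0.2, -3.2]
grip_width: 0.0356
grip_force: 25.0
```

Emit:
send_rows:
  rows:
    - {"dx":0,"dy":0,"dz":0.8,"roll":0,"jaw":1}
    - {"dx":0,"dy":0,"dz":0.7,"roll":0,"jaw":1}
    - {"dx":0,"dy":0,"dz":0,"roll":0,"jaw":1}
    - {"dx":0,"dy":0,"dz":0,"roll":0,"jaw":1}

```text
time_s: 15.2
ee_pos: [0.4703, 0.2747, 0.0154]
eef_rot: [3.141, -0.0, 1.655]
force: [-3.0, -2.4, 7.9]
grip_width: 0.0358
grip_force: 25.0
```

Emit:
send_rows:
  rows:
    - {"dx":0,"dy":0,"dz":0,"roll":0,"jaw":-1}
    - {"dx":0,"dy":0,"dz":0,"roll":0,"jaw":-1}
    - {"dx":0,"dy":0,"dz":0,"roll":0,"jaw":-1}
    - {"dx":0,"dy":0,"dz":0,"roll":0,"jaw":-1}
    - {"dx":0,"dy":0,"dz":0,"roll":0,"jaw":-1}
    - {"dx":0,"dy":0,"dz":0,"roll":0,"jaw":-1}
    - {"dx":0,"dy":0,"dz":0,"roll":0,"jaw":-1}
    - {"dx":0,"dy":0,"dz":0,"roll":0,"jaw":-1}

```text
time_s: 15.87
ee_pos: [0.47, 0.2745, 0.0144]
eef_rot: [-3.142, -0.0, 1.655]
force: [0.6, 0.1, -0.9]
grip_width: 0.0856
grip_force: 0.0
```

Emit:
send_rows:
  rows:
    - {"dx":0,"dy":0,"dz":-10,"roll":0,"jaw":-1}
    - {"dx":0,"dy":0,"dz":-20,"roll":0,"jaw":-1}
    - {"dx":0,"dy":0,"dz":-30,"roll":0,"jaw":-1}
    - {"dx":0,"dy":0,"dz":-30,"roll":0,"jaw":-1}
    - {"dx":0,"dy":0,"dz":-30,"roll":0,"jaw":-1}
    - {"dx":0,"dy":0,"dz":-30,"roll":0,"jaw":-1}
    - {"dx":0,"dy":0,"dz":0,"roll":0,"jaw":-1}
    - {"dx":0,"dy":0,"dz":0,"roll":0,"jaw":-1}

```text
time_s: 16.53
ee_pos: [0.4705, 0.2748, 0.1665]
eef_rot: [3.138, -0.001, 1.655]
force: [-0.4, 0.1, 0.2]
grip_width: 0.0944
grip_force: 0.0
```

```bash
python3 go.py 566 19 160; python3 - <<'E'
from meas import *
for n in ("top","side"):
    f,W,cal=grab(n); X,Y,Z=W[...,0],W[...,1],W[...,2]; H,S,V=masks(f,W); near=lambda x,y,r:(abs(X-x)<r)&(abs(Y-y)<r)
    for nm,x in(("b",.57),("w",.47)):
        m=near(x,.275,.04)&(Z>.07)&(Z<.09);print(n,nm,m.sum(),np.nanmean(W[m],0).round(4))
    rect("vbtop",near(.566,.019,.075)&(Z>.03)&(Z<.068),W,cal,.06)
    rect("board",(H>5)&(H<20)&(S>60)&(V>90)&(Z<.022)&near(.566,.019,.13),W,cal,.01)
    if n=="top": cv2.imwrite("pics/t2.png",cv2.resize(f[140:250,110:310],None,fx=4,fy=4)[...,::-1])
E
```

```text
t 16.5 p [470.5 274.8 166.5] yaw 94.8 w 94.4 q [0.46 0.32 1.59 0.   1.23 0.38]
dx -262.9 dy 73.8 dz 6.5 dist 273
top b 61 [0.5676 0.2718 0.0782]
top w 74 [0.4683 0.2752 0.074 ]
vbtop c 556.8 18.5 size 87.3 42.5 ang 5.1 medz 0.0537 px [247 170  18  35]
board c 566.2 20.1 size 121.7 182.9 ang 4.8 medz 0.0099 px [221 165  70  46]
side b 33 [0.5708 0.2683 0.076 ]
side w 28 [0.4703 0.2715 0.0727]
vbtop c 559.7 -0.7 size 91.2 79.9 ang 4.4 medz 0.0478 px [225 176  40  25]
board c 566.9 14.7 size 121.4 187.8 ang 5.3 medz 0.0088 px [216 176  66  54]
```

View pics/t2.png

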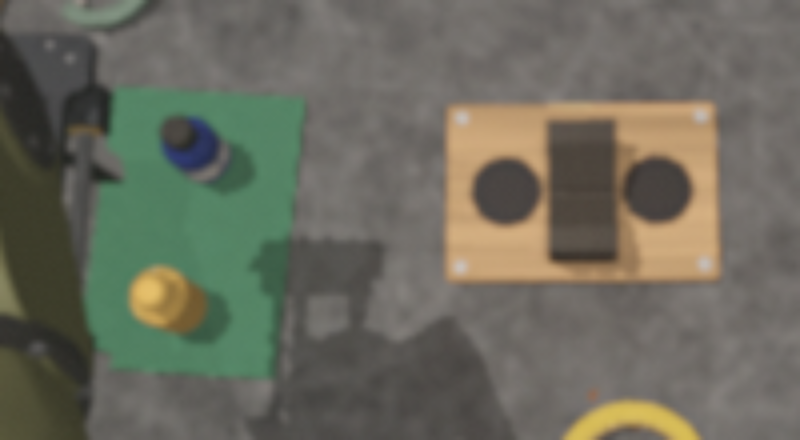

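The top view shows the bottle at (190,145) and the weight at (165,300) standing upright on the mat. The V-block is untouched at (582,190) with free space on both sides. I'll pin down the V-block's centre from its top faces while the arm moves over.

Emit:
send_rows:
  rows:
    - {"dx":-15,"dy":4,"dz":0,"roll":0,"jaw":-1}
    - {"dx":-25,"dy":7,"dz":0,"roll":7.1,"jaw":-1}
    - {"dx":0,"dy":0,"dz":0,"roll":7.1,"jaw":-1}
    - {"dx":0,"dy":0,"dz":0,"roll":7.1,"jaw":-1}
    - {"dx":0,"dy":0,"dz":0,"roll":7.1,"jaw":-1}
    - {"dx":0,"dy":0,"dz":0,"roll":7.1,"jaw":-1}
    - {"dx":0,"dy":0,"dz":0,"roll":7.1,"jaw":-1}
    - {"dx":0,"dy":0,"dz":0,"roll":7.1,"jaw":-1}
    - {"dx":0,"dy":0,"dz":0,"roll":7.1,"jaw":-1}
    - {"dx":0,"dy":0,"dz":0,"roll":7.1,"jaw":-1}
    - {"dx":0,"dy":0,"dz":0,"roll":7.1,"jaw":-1}
    - {"dx":0,"dy":0,"dz":0,"roll":7.1,"jaw":-1}

```text
time_s: 17.63
ee_pos: [0.4837, 0.2354, 0.1631]
eef_rot: [3.141, 0.002, 0.285]
force: [1.2, 0.9, 0.2]
grip_width: 0.0941
grip_force: 0.0
```

Emit:
send_rows:
  rows:
    - {"dx":0,"dy":0,"dz":0,"roll":7.1,"jaw":-1}
    - {"dx":0,"dy":0,"dz":0,"roll":4.8,"jaw":-1}
    - {"dx":0,"dy":0,"dz":0,"roll":0,"jaw":-1}
    - {"dx":0,"dy":0,"dz":0,"roll":0,"jaw":-1}
    - {"dx":0,"dy":0,"dz":0,"roll":0,"jaw":-1}

```text
time_s: 18.05
ee_pos: [0.484, 0.2355, 0.1638]
eef_rot: [3.141, 0.001, 0.087]
force: [0.9, -0.5, 0.5]
grip_width: 0.0937
grip_force: 0.0
```

```bash
python3 go.py 563 19 160; python3 - <<'E'
from meas import *
for n in ("top","side"):
    f,W,cal=grab(n); X,Y,Z=W[...,0],W[...,1],W[...,2]; H,S,V=masks(f,W)
    a=np.radians(4.8); U=(X-.5665)*np.cos(a)+(Y-.018)*np.sin(a); T=-(X-.5665)*np.sin(a)+(Y-.018)*np.cos(a)
    m=(abs(U)<.07)&(abs(T)<.045)&(Z>.054)&(Z<.07)
    print(n,m.sum(),"u",np.percentile(U[m],[1,50,99]).round(4),"t",np.percentile(T[m],[1,50,99]).round(4))
    m=(abs(U)<.07)&(abs(T)<.045)&(Z>.016)
    print("all",m.sum(),"u",np.percentile(U[m],[1,50,99]).round(4),"t",np.percentile(T[m],[1,50,99]).round(4))
    mr=(Z<.02)&(V<90)&(S<90)
    for s in(1,-1):
        q=mr&(abs(U)<.035)&(abs(T-s*.05)<.028); print("mark",s,q.sum(),U[q].mean().round(4),T[q].mean().round(4))
E
```

```text
t 18.1 p [484.  235.5 163.8] yaw 5.0 w 93.7 q [ 0.38  0.31  1.6  -0.    1.23  1.87]
dx 59.9 dy 222.5 dz 3.8 dist 230
top 296 u [-0.0486  0.0114  0.0343] t [-0.0199  0.0025  0.0227]
all 617 u [-0.0492 -0.006   0.034 ] t [-0.0199  0.0025  0.023 ]
mark 1 184 -0.0006 0.0525
mark -1 189 0.0007 -0.0467
side 234 u [-0.0474  0.0159  0.0373] t [-0.0226 -0.0024  0.0235]
all 867 u [-0.0474 -0.0028  0.037 ] t [-0.0234 -0.0173  0.0238]
mark 1 30 0.0035 0.0651
mark -1 198 0.0014 -0.0456
```

Emit:
send_rows:
  rows:
    - {"dx":3,"dy":11,"dz":0,"roll":0,"jaw":-1}
    - {"dx":6,"dy":25,"dz":0,"roll":0,"jaw":-1}
    - {"dx":6,"dy":25,"dz":0,"roll":0,"jaw":-1}
    - {"dx":6,"dy":25,"dz":0,"roll":0,"jaw":-1}
    - {"dx":6,"dy":25,"dz":0,"roll":0,"jaw":-1}
    - {"dx":6,"dy":25,"dz":0,"roll":0,"jaw":-1}
    - {"dx":6,"dy":25,"dz":0,"roll":0,"jaw":-1}
    - {"dx":6,"dy":25,"dz":0,"roll":0,"jaw":-1}
    - {"dx":6,"dy":25,"dz":0,"roll":0,"jaw":-1}
    - {"dx":6,"dy":11,"dz":0,"roll":0,"jaw":-1}
    - {"dx":0,"dy":0,"dz":0,"roll":0,"jaw":-1}
    - {"dx":0,"dy":0,"dz":0,"roll":0,"jaw":-1}

```text
time_s: 19.15
ee_pos: [0.5596, 0.019, 0.1643]
eef_rot: [-3.141, 0.0, 0.083]
force: [-0.5, 0.2, 0.7]
grip_width: 0.0939
grip_force: 0.0
```

Emit:
send_rows:
  rows:
    - {"dx":0,"dy":0,"dz":20,"roll":0,"jaw":-1}
    - {"dx":0,"dy":0,"dz":20,"roll":0,"jaw":-1}
    - {"dx":0,"dy":0,"dz":20,"roll":0,"jaw":-1}
    - {"dx":0,"dy":0,"dz":0,"roll":0,"jaw":-1}
    - {"dx":0,"dy":0,"dz":0,"roll":0,"jaw":-1}

```text
time_s: 19.57
ee_pos: [0.5591, 0.0201, 0.1043]
eef_rot: [-3.141, 0.001, 0.085]
force: [-0.2, -1.0, -0.2]
grip_width: 0.094
grip_force: 0.0
```

```bash
python3 go.py 560 19 15
```

```text
t 19.6 p [559.1  20.1 104.3] yaw 4.9 w 94.0 q [-0.03  0.42  1.6   0.    1.12  1.46]
dx 0.8 dy 1.2 dz 89.3 dist 89
```

Emit:
send_rows:
  rows:
    - {"dx":1,"dy":1,"dz":20,"roll":0,"jaw":-1}
    - {"dx":0,"dy":0,"dz":20,"roll":0,"jaw":-1}
    - {"dx":0,"dy":0,"dz":20,"roll":0,"jaw":-1}
    - {"dx":0,"dy":0,"dz":15,"roll":0,"jaw":-1}
    - {"dx":0,"dy":0,"dz":8,"roll":0,"jaw":-1}
    - {"dx":0,"dy":0,"dz":5,"roll":0,"jaw":-1}
    - {"dx":0,"dy":0,"dz":0,"roll":0,"jaw":-1}
    - {"dx":0,"dy":0,"dz":0,"roll":0,"jaw":-1}

```text
time_s: 20.23
ee_pos: [0.5613, 0.0184, 0.0176]
eef_rot: [3.141, -0.001, 0.084]
force: [0.0, -0.1, 0.4]
grip_width: 0.0939
grip_force: 0.0
```

Emit:
send_rows:
  rows:
    - {"dx":0,"dy":0,"dz":0,"roll":0,"jaw":1}
    - {"dx":0,"dy":0,"dz":0,"roll":0,"jaw":1}
    - {"dx":0,"dy":0,"dz":0,"roll":0,"jaw":1}
    - {"dx":0,"dy":0,"dz":0,"roll":0,"jaw":1}
    - {"dx":0,"dy":0,"dz":0,"roll":0,"jaw":1}
    - {"dx":0,"dy":0,"dz":0,"roll":0,"jaw":1}
    - {"dx":0,"dy":0,"dz":0,"roll":0,"jaw":1}
    - {"dx":0,"dy":0,"dz":0,"roll":0,"jaw":1}
    - {"dx":0,"dy":0,"dz":0,"roll":0,"jaw":1}
    - {"dx":0,"dy":0,"dz":0,"roll":0,"jaw":1}
    - {"dx":0,"dy":0,"dz":0,"roll":0,"jaw":1}
    - {"dx":0,"dy":0,"dz":0,"roll":0,"jaw":1}
  force: 45

```text
time_s: 21.23
ee_pos: [0.5607, 0.0183, 0.0165]
eef_rot: [-3.142, 0.0, 0.084]
force: [-0.6, 1.4, 0.9]
grip_width: 0.0449
grip_force: 45.0
```

```bash
python3 go.py 505 -296 120
```

```text
t 21.2 p [560.7  18.3  16.5] yaw 4.8 w 44.9 q [-0.03  0.55  1.65  0.    0.94  1.45]
dx -81.8 dy 308.5 dz -103.5 dist 336
```

Emit:
send_rows:
  rows:
    - {"dx":0,"dy":0,"dz":-8,"roll":0,"jaw":1}
    - {"dx":0,"dy":0,"dz":-15,"roll":0,"jaw":1}
    - {"dx":0,"dy":0,"dz":-20,"roll":0,"jaw":1}
    - {"dx":0,"dy":0,"dz":-20,"roll":0,"jaw":1}
    - {"dx":0,"dy":0,"dz":-20,"roll":0,"jaw":1}
    - {"dx":0,"dy":0,"dz":-15,"roll":0,"jaw":1}
    - {"dx":-3,"dy":10,"dz":0,"roll":0,"jaw":1}
    - {"dx":-5,"dy":20,"dz":0,"roll":0,"jaw":1}
    - {"dx":-6,"dy":22,"dz":0,"roll":0,"jaw":1}
    - {"dx":-6,"dy":22,"dz":0,"roll":0,"jaw":1}
    - {"dx":-6,"dy":22,"dz":0,"roll":0,"jaw":1}
    - {"dx":-6,"dy":22,"dz":0,"roll":0,"jaw":1}

```text
time_s: 22.23
ee_pos: [0.5375, -0.1035, 0.1134]
eef_rot: [-3.141, 0.002, 0.084]
force: [0.2, 0.7, -5.8]
grip_width: 0.0447
grip_force: 45.0
```

Emit:
send_rows:
  rows:
    - {"dx":-6,"dy":22,"dz":0,"roll":0,"jaw":1}
    - {"dx":-6,"dy":22,"dz":0,"roll":0,"jaw":1}
    - {"dx":-6,"dy":22,"dz":0,"roll":0,"jaw":1}
    - {"dx":-6,"dy":22,"dz":0,"roll":0,"jaw":1}
    - {"dx":-6,"dy":22,"dz":0,"roll":0,"jaw":1}
    - {"dx":-6,"dy":22,"dz":0,"roll":0,"jaw":1}
    - {"dx":-6,"dy":22,"dz":0,"roll":0,"jaw":1}
    - {"dx":-6,"dy":22,"dz":0,"roll":0,"jaw":1}
    - {"dx":-2,"dy":10,"dz":0,"roll":0,"jaw":1}
    - {"dx":0,"dy":0,"dz":0,"roll":0,"jaw":1}

```text
time_s: 23.07
ee_pos: [0.5033, -0.2935, 0.1135]
eef_rot: [-3.141, 0.001, 0.081]
force: [0.2, -0.2, -7.2]
grip_width: 0.0449
grip_force: 45.0
```

Emit:
send_rows:
  rows:
    - {"dx":0,"dy":0,"dz":0,"roll":3,"jaw":1}
    - {"dx":0,"dy":0,"dz":0,"roll":4,"jaw":1}
    - {"dx":0,"dy":0,"dz":0,"roll":4,"jaw":1}
    - {"dx":0,"dy":0,"dz":0,"roll":4,"jaw":1}
    - {"dx":0,"dy":0,"dz":0,"roll":3,"jaw":1}
    - {"dx":0,"dy":0,"dz":0,"roll":1.8,"jaw":1}
    - {"dx":0,"dy":0,"dz":0,"roll":0,"jaw":1}
    - {"dx":0,"dy":0,"dz":0,"roll":0,"jaw":1}
    - {"dx":0,"dy":0,"dz":0,"roll":0,"jaw":1}

```text
time_s: 23.82
ee_pos: [0.5044, -0.2911, 0.1142]
eef_rot: [-3.141, 0.001, -0.26]
force: [-1.0, -0.6, -6.0]
grip_width: 0.0444
grip_force: 45.0
```

```bash
python3 go.py 505 -296 19
```

```text
t 23.8 p [ 504.4 -291.1  114.2] yaw -14.9 w 44.4 q [-0.59  0.46  1.52  0.    1.16  1.24]
dx 1.8 dy 4.6 dz 95.2 dist 95
```

Emit:
send_rows:
  rows:
    - {"dx":1.8,"dy":4.5,"dz":10,"roll":0,"jaw":1}
    - {"dx":0,"dy":0,"dz":20,"roll":0,"jaw":1}
    - {"dx":0,"dy":0,"dz":20,"roll":0,"jaw":1}
    - {"dx":0,"dy":0,"dz":20,"roll":0,"jaw":1}
    - {"dx":0,"dy":0,"dz":12,"roll":0,"jaw":1}
    - {"dx":0,"dy":0,"dz":7,"roll":0,"jaw":1}
    - {"dx":0,"dy":0,"dz":2.5,"roll":0,"jaw":1}
    - {"dx":0,"dy":0,"dz":1.5,"roll":0,"jaw":1}
    - {"dx":0,"dy":0,"dz":1,"roll":0,"jaw":1}
    - {"dx":0,"dy":0,"dz":0,"roll":0,"jaw":1}
    - {"dx":0,"dy":0,"dz":0,"roll":0,"jaw":1}

```text
time_s: 24.73
ee_pos: [0.5054, -0.2966, 0.0212]
eef_rot: [3.141, -0.001, -0.262]
force: [0.9, -0.8, -5.1]
grip_width: 0.0443
grip_force: 45.0
```

Emit:
send_rows:
  rows:
    - {"dx":0,"dy":0,"dz":1,"roll":0,"jaw":1}
    - {"dx":0,"dy":0,"dz":0.7,"roll":0,"jaw":1}
    - {"dx":0,"dy":0,"dz":0.7,"roll":0,"jaw":1}
    - {"dx":0,"dy":0,"dz":0,"roll":0,"jaw":1}
    - {"dx":0,"dy":0,"dz":0,"roll":0,"jaw":1}

```text
time_s: 25.15
ee_pos: [0.5052, -0.2965, 0.0185]
eef_rot: [3.141, -0.0, -0.262]
force: [-2.2, 2.3, 0.3]
grip_width: 0.0444
grip_force: 45.0
```

Contact: the weight is off the wrist. Release and lift.

Emit:
send_rows:
  rows:
    - {"dx":0,"dy":0,"dz":0,"roll":0,"jaw":-1}
    - {"dx":0,"dy":0,"dz":0,"roll":0,"jaw":-1}
    - {"dx":0,"dy":0,"dz":0,"roll":0,"jaw":-1}
    - {"dx":0,"dy":0,"dz":0,"roll":0,"jaw":-1}
    - {"dx":0,"dy":0,"dz":0,"roll":0,"jaw":-1}
    - {"dx":0,"dy":0,"dz":0,"roll":0,"jaw":-1}
    - {"dx":0,"dy":0,"dz":0,"roll":0,"jaw":-1}
    - {"dx":0,"dy":0,"dz":0,"roll":0,"jaw":-1}

```text
time_s: 25.82
ee_pos: [0.505, -0.2964, 0.018]
eef_rot: [3.142, -0.0, -0.262]
force: [0.3, 0.2, 0.5]
grip_width: 0.0931
grip_force: 0.0
```

Emit:
send_rows:
  rows:
    - {"dx":0,"dy":0,"dz":-10,"roll":0,"jaw":-1}
    - {"dx":0,"dy":0,"dz":-20,"roll":0,"jaw":-1}
    - {"dx":0,"dy":0,"dz":-30,"roll":0,"jaw":-1}
    - {"dx":0,"dy":0,"dz":-30,"roll":0,"jaw":-1}
    - {"dx":0,"dy":0,"dz":-30,"roll":0,"jaw":-1}
    - {"dx":0,"dy":0,"dz":-30,"roll":0,"jaw":-1}
    - {"dx":0,"dy":0,"dz":0,"roll":-4,"jaw":-1}
    - {"dx":-25,"dy":-35,"dz":0,"roll":0,"jaw":-1}
    - {"dx":-25,"dy":-35,"dz":0,"roll":0,"jaw":-1}
    - {"dx":0,"dy":-40,"dz":0,"roll":0,"jaw":-1}
    - {"dx":0,"dy":-40,"dz":0,"roll":0,"jaw":-1}
    - {"dx":0,"dy":0,"dz":0,"roll":0,"jaw":-1}

```text
time_s: 26.82
ee_pos: [0.4863, -0.137, 0.1693]
eef_rot: [-3.141, -0.001, -0.188]
force: [-0.6, -0.9, -0.6]
grip_width: 0.0938
grip_force: 0.0
```

```bash
python3 go.py 470 274 170; cat > plate.py <<'E'
from meas import *
for n in ("top","side"):
    f,W,cal=grab(n); X,Y,Z=W[...,0],W[...,1],W[...,2]; H,S,V=masks(f,W)
    a=np.radians(-15); U=(X-.5048)*np.cos(a)+(Y+.2964)*np.sin(a); T=-(X-.5048)*np.sin(a)+(Y+.2964)*np.cos(a)
    m=(abs(U)<.07)&(abs(T)<.07)&(Z>.054)&(Z<.07)
    print(n,m.sum(),"u",np.percentile(U[m],[1,50,99]).round(4),"t",np.percentile(T[m],[1,50,99]).round(4),"z",np.nanpercentile(Z[m],98).round(4))
    rect("vtop",m,W,cal,.062)
    rect("plate",(Z<.03)&(V>150)&(S<40)&(abs(X-.505)<.11)&(abs(Y+.296)<.11),W,cal,.012)
    for nm,x in(("b",.57),("w",.47)):
        m=(abs(X-x)<.04)&(abs(Y-.275)<.04)&(Z>.07)&(Z<.09);print(nm,m.sum(),np.nanmean(W[m],0).round(4))
    if n=="side": cv2.imwrite("pics/s3.png",cv2.resize(f[120:370,100:350],None,fx=2.4,fy=2.4)[...,::-1])
E
python3 plate.py
```

```text
t 26.8 p [ 486.3 -137.   169.3] yaw -10.8 w 93.8 q [-0.35  0.23  1.69  0.    1.21  1.41]
dx -92.8 dy -400.7 dz -0.7 dist 411Traceback (most recent call last):
  File "plate.py", line 6, in <module>
    print(n,m.sum(),"u",np.percentile(U[m],[1,50,99]).round(4),"t",np.percentile(T[m],[1,50,99]).round(4),"z",np.nanpercentile(Z[m],98).round(4))
                        ~~~~~~~~~~~~~^^^^^^^^^^^^^^^^
    return _quantile_unchecked(
        a, q, axis, out, overwrite_input, method, keepdims, weights)
    return _ureduce(a,
                    func=_quantile_ureduce_func,
    ...<5 lines>...
                    overwrite_input=overwrite_input,
                    method=method)
    r = func(a, **kwargs)
    result = _quantile(arr,
                       quantiles=q,
    ...<2 lines>...
                       out=out,
                       weights=wgt)
    slices_having_nans = np.isnan(arr[-1, ...])
                                  ~~~^^^^^^^^^
IndexError: index -1 is out of bounds for axis 0 with size 0
```

The top view is blocked by the arm, so I'll move on towards the mat and look from there.

Emit:
send_rows:
  rows:
    - {"dx":-5,"dy":-25,"dz":0,"roll":0,"jaw":-1}
    - {"dx":-7,"dy":-35,"dz":0,"roll":0,"jaw":-1}
    - {"dx":-7,"dy":-35,"dz":0,"roll":0,"jaw":-1}
    - {"dx":-7,"dy":-35,"dz":0,"roll":0,"jaw":-1}
    - {"dx":-7,"dy":-35,"dz":0,"roll":0,"jaw":-1}
    - {"dx":-7,"dy":-35,"dz":0,"roll":0,"jaw":-1}
    - {"dx":-7,"dy":-35,"dz":0,"roll":0,"jaw":-1}
    - {"dx":0,"dy":0,"dz":0,"roll":0,"jaw":-1}
    - {"dx":0,"dy":0,"dz":0,"roll":0,"jaw":-1}

```text
time_s: 27.62
ee_pos: [0.4845, 0.0981, 0.1684]
eef_rot: [3.142, -0.0, -0.19]
force: [0.1, -0.0, -1.0]
grip_width: 0.094
grip_force: 0.0
```

```bash
python3 go.py 470 274 170;python3 plate.py
```

```text
t 27.6 p [484.5  98.1 168.4] yaw -10.9 w 94.0 q [ 0.13  0.21  1.72 -0.    1.21  1.89]
dx -47.5 dy -170.0 dz -1.6 dist 177
top 378 u [-0.0433  0.0169  0.0415] t [-0.0212  0.0018  0.0234] z 0.0649
vtop c 532.3 -301.7 size 47.2 27.5 ang 75.7 medz 0.0612 px [373 199  22  16]
plate c 504.3 -295.6 size 130.6 130.7 ang 75.0 medz 0.0119 px [344 190  61  63]
b 5 [0.5683 0.281  0.0794]
w 30 [0.4681 0.2812 0.0734]
side 605 u [-0.0412 -0.0187  0.0431] t [-0.0231 -0.0028  0.0224] z 0.0628
vtop c 475.9 -292.1 size 50.6 24.6 ang 75.9 medz 0.0603 px [213 279  17  25]
plate c 504.9 -296.9 size 130.9 130.3 ang 75.0 medz 0.0111 px [196 278  81  67]
b 36 [0.5705 0.2676 0.0758]
w 13 [0.4656 0.2709 0.0728]
```

View pics/s3.png

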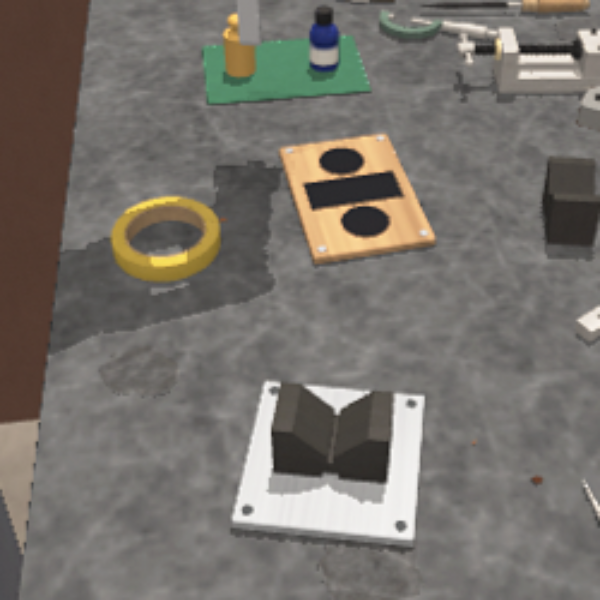

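The side view shows the V-block centred and square on the plate at (333,440), off-centre by about 1 mm. The bottle (323,40) and weight (240,50) are upright on the mat. Now the return: turn the tool back to 94.8°.

Emit:
send_rows:
  rows:
    - {"dx":0,"dy":0,"dz":0,"roll":-7.05,"jaw":-1}
    - {"dx":0,"dy":0,"dz":0,"roll":-7.05,"jaw":-1}
    - {"dx":0,"dy":0,"dz":0,"roll":-7.05,"jaw":-1}
    - {"dx":0,"dy":0,"dz":0,"roll":-7.05,"jaw":-1}
    - {"dx":0,"dy":0,"dz":0,"roll":-7.05,"jaw":-1}
    - {"dx":0,"dy":0,"dz":0,"roll":-7.05,"jaw":-1}
    - {"dx":0,"dy":0,"dz":0,"roll":-7.05,"jaw":-1}
    - {"dx":0,"dy":0,"dz":0,"roll":-7.05,"jaw":-1}
    - {"dx":0,"dy":0,"dz":0,"roll":-7.05,"jaw":-1}
    - {"dx":0,"dy":0,"dz":0,"roll":-7.05,"jaw":-1}
    - {"dx":0,"dy":0,"dz":0,"roll":-7.05,"jaw":-1}
    - {"dx":0,"dy":0,"dz":0,"roll":-7.05,"jaw":-1}

```text
time_s: 28.72
ee_pos: [0.4847, 0.0958, 0.1682]
eef_rot: [3.141, 0.0, 1.288]
force: [-0.5, 0.7, 0.0]
grip_width: 0.0939
grip_force: 0.0
```

Emit:
send_rows:
  rows:
    - {"dx":0,"dy":0,"dz":0,"roll":-7.05,"jaw":-1}
    - {"dx":0,"dy":0,"dz":0,"roll":-7.05,"jaw":-1}
    - {"dx":0,"dy":0,"dz":0,"roll":-7,"jaw":-1}
    - {"dx":0,"dy":0,"dz":0,"roll":0,"jaw":-1}
    - {"dx":0,"dy":0,"dz":0,"roll":0,"jaw":-1}

```text
time_s: 29.13
ee_pos: [0.4846, 0.0964, 0.1682]
eef_rot: [3.141, 0.0, 1.647]
force: [-0.1, 1.2, -0.3]
grip_width: 0.0941
grip_force: 0.0
```

```bash
python3 go.py 470.2 274.7 150
```

```text
t 29.1 p [484.6  96.4 168.2] yaw 94.4 w 94.1 q [ 0.12  0.21  1.72 -0.    1.21  0.05]
dx 178.9 dy -0.8 dz 18.2 dist 180
```

Emit:
send_rows:
  rows:
    - {"dx":15,"dy":-0.1,"dz":0,"roll":0,"jaw":-1}
    - {"dx":25,"dy":-0.1,"dz":0,"roll":0,"jaw":-1}
    - {"dx":25,"dy":-0.1,"dz":0,"roll":0,"jaw":-1}
    - {"dx":25,"dy":-0.1,"dz":0,"roll":0,"jaw":-1}
    - {"dx":25,"dy":-0.1,"dz":0,"roll":0,"jaw":-1}
    - {"dx":25,"dy":-0.1,"dz":0,"roll":0,"jaw":-1}
    - {"dx":25,"dy":-0.1,"dz":8,"roll":0,"jaw":-1}
    - {"dx":14,"dy":-0.1,"dz":20,"roll":0,"jaw":-1}
    - {"dx":0,"dy":0,"dz":10,"roll":0,"jaw":-1}
    - {"dx":0,"dy":0,"dz":0,"roll":0,"jaw":-1}
    - {"dx":0,"dy":0,"dz":0,"roll":0,"jaw":-1}
    - {"dx":0,"dy":0,"dz":0,"roll":0,"jaw":-1}

```text
time_s: 30.13
ee_pos: [0.4696, 0.275, 0.1309]
eef_rot: [3.141, -0.0, 1.65]
force: [-0.0, 0.4, 0.1]
grip_width: 0.0938
grip_force: 0.0
```

```bash
python3 go.py 470.2 274.7 15.5
```

```text
t 30.1 p [469.6 275.  130.9] yaw 94.6 w 93.8 q [ 0.46  0.36  1.62 -0.    1.16  0.38]
dx -0.4 dy 0.6 dz 115.4 dist 115
```

Emit:
send_rows:
  rows:
    - {"dx":0,"dy":0.5,"dz":20,"roll":-0.2,"jaw":-1}
    - {"dx":0,"dy":0,"dz":25,"roll":0,"jaw":-1}
    - {"dx":0,"dy":0,"dz":25,"roll":0,"jaw":-1}
    - {"dx":0,"dy":0,"dz":25,"roll":0,"jaw":-1}
    - {"dx":0,"dy":0,"dz":12,"roll":0,"jaw":-1}
    - {"dx":0,"dy":0,"dz":8,"roll":0,"jaw":-1}
    - {"dx":0,"dy":0,"dz":0,"roll":0,"jaw":-1}
    - {"dx":0,"dy":0,"dz":0,"roll":0,"jaw":-1}

```text
time_s: 30.8
ee_pos: [0.4701, 0.276, 0.0161]
eef_rot: [3.14, -0.0, 1.656]
force: [-0.1, 0.6, 0.6]
grip_width: 0.0943
grip_force: 0.0
```

Emit:
send_rows:
  rows:
    - {"dx":0,"dy":0,"dz":0,"roll":0,"jaw":1}
    - {"dx":0,"dy":0,"dz":0,"roll":0,"jaw":1}
    - {"dx":0,"dy":0,"dz":0,"roll":0,"jaw":1}
    - {"dx":0,"dy":0,"dz":0,"roll":0,"jaw":1}
    - {"dx":0,"dy":0,"dz":0,"roll":0,"jaw":1}
    - {"dx":0,"dy":0,"dz":0,"roll":0,"jaw":1}
    - {"dx":0,"dy":0,"dz":0,"roll":0,"jaw":1}
    - {"dx":0,"dy":0,"dz":0,"roll":0,"jaw":1}
    - {"dx":0,"dy":0,"dz":0,"roll":0,"jaw":1}
    - {"dx":0,"dy":0,"dz":0,"roll":0,"jaw":1}
    - {"dx":0,"dy":0,"dz":0,"roll":0,"jaw":1}
    - {"dx":0,"dy":0,"dz":0,"roll":0,"jaw":1}
  force: 25

```text
time_s: 31.8
ee_pos: [0.4695, 0.276, 0.0151]
eef_rot: [3.141, -0.0, 1.656]
force: [1.1, -0.3, -0.1]
grip_width: 0.0357
grip_force: 25.0
```

```bash
python3 go.py 571.5 -31 150
```

```text
t 31.8 p [469.5 276.   15.1] yaw 94.9 w 35.7 q [0.46 0.52 1.7  0.   0.92 0.38]
dx -314.6 dy 75.4 dz -134.9 dist 350
```

Emit:
send_rows:
  rows:
    - {"dx":0,"dy":0,"dz":-10,"roll":0,"jaw":1}
    - {"dx":0,"dy":0,"dz":-25,"roll":0,"jaw":1}
    - {"dx":0,"dy":0,"dz":-25,"roll":0,"jaw":1}
    - {"dx":0,"dy":0,"dz":-25,"roll":0,"jaw":1}
    - {"dx":0,"dy":0,"dz":-25,"roll":0,"jaw":1}
    - {"dx":0,"dy":0,"dz":-15,"roll":0,"jaw":1}
    - {"dx":-10,"dy":2.5,"dz":0,"roll":0,"jaw":1}
    - {"dx":-25,"dy":6,"dz":0,"roll":0,"jaw":1}
    - {"dx":-25,"dy":6,"dz":0,"roll":0,"jaw":1}
    - {"dx":-25,"dy":6,"dz":0,"roll":0,"jaw":1}
    - {"dx":-25,"dy":6,"dz":0,"roll":0,"jaw":1}
    - {"dx":-25,"dy":6,"dz":0,"roll":0,"jaw":1}

```text
time_s: 32.8
ee_pos: [0.513, 0.1422, 0.139]
eef_rot: [-3.14, 0.0, 1.656]
force: [0.0, 0.6, -3.8]
grip_width: 0.0356
grip_force: 25.0
```

Emit:
send_rows:
  rows:
    - {"dx":-25,"dy":6,"dz":0,"roll":0,"jaw":1}
    - {"dx":-25,"dy":6,"dz":0,"roll":0,"jaw":1}
    - {"dx":-25,"dy":6,"dz":0,"roll":0,"jaw":1}
    - {"dx":-25,"dy":6,"dz":0,"roll":0,"jaw":1}
    - {"dx":-25,"dy":6,"dz":0,"roll":0,"jaw":1}
    - {"dx":-25,"dy":6,"dz":0,"roll":0,"jaw":1}
    - {"dx":-18,"dy":5,"dz":0,"roll":0,"jaw":1}
    - {"dx":-9,"dy":2,"dz":0,"roll":0,"jaw":1}
    - {"dx":0,"dy":0,"dz":0,"roll":0,"jaw":1}
    - {"dx":0,"dy":0,"dz":0,"roll":0,"jaw":1}
    - {"dx":0,"dy":0,"dz":0,"roll":0,"jaw":1}
    - {"dx":0,"dy":0,"dz":0,"roll":0,"jaw":1}

```text
time_s: 33.8
ee_pos: [0.571, -0.0274, 0.14]
eef_rot: [-3.141, -0.0, 1.658]
force: [0.2, -0.7, -2.9]
grip_width: 0.0358
grip_force: 25.0
```

```bash
python3 go.py 571.5 -29.6 22
```

```text
t 33.8 p [571.  -27.4 140. ] yaw 95.0 w 35.8 q [-0.11  0.41  1.53  0.    1.2  -0.2 ]
dx -2.2 dy 0.3 dz 118.0 dist 118
```

Emit:
send_rows:
  rows:
    - {"dx":-2,"dy":0,"dz":20,"roll":0,"jaw":1}
    - {"dx":0,"dy":0,"dz":25,"roll":0,"jaw":1}
    - {"dx":0,"dy":0,"dz":25,"roll":0,"jaw":1}
    - {"dx":0,"dy":0,"dz":25,"roll":0,"jaw":1}
    - {"dx":0,"dy":0,"dz":10,"roll":0,"jaw":1}
    - {"dx":0,"dy":0,"dz":6,"roll":0,"jaw":1}
    - {"dx":0,"dy":0,"dz":3,"roll":0,"jaw":1}
    - {"dx":0,"dy":0,"dz":1.5,"roll":0,"jaw":1}
    - {"dx":0,"dy":0,"dz":0,"roll":0,"jaw":1}
    - {"dx":0,"dy":0,"dz":0,"roll":0,"jaw":1}
    - {"dx":0,"dy":0,"dz":0,"roll":0,"jaw":1}

```text
time_s: 34.72
ee_pos: [0.5719, -0.0304, 0.0254]
eef_rot: [3.14, 0.0, 1.656]
force: [-0.1, -0.1, -2.3]
grip_width: 0.0356
grip_force: 25.0
```

Emit:
send_rows:
  rows:
    - {"dx":0,"dy":0,"dz":1.2,"roll":0,"jaw":1}
    - {"dx":0,"dy":0,"dz":1,"roll":0,"jaw":1}
    - {"dx":0,"dy":0,"dz":0.8,"roll":0,"jaw":1}
    - {"dx":0,"dy":0,"dz":0,"roll":0,"jaw":1}
    - {"dx":0,"dy":0,"dz":0,"roll":0,"jaw":1}

```text
time_s: 35.13
ee_pos: [0.5716, -0.0305, 0.022]
eef_rot: [3.141, 0.0, 1.656]
force: [-3.0, 0.7, 5.7]
grip_width: 0.0358
grip_force: 25.0
```

Contact. Release, lift, and head back for the bottle.

Emit:
send_rows:
  rows:
    - {"dx":0,"dy":0,"dz":0,"roll":0,"jaw":-1}
    - {"dx":0,"dy":0,"dz":0,"roll":0,"jaw":-1}
    - {"dx":0,"dy":0,"dz":0,"roll":0,"jaw":-1}
    - {"dx":0,"dy":0,"dz":0,"roll":0,"jaw":-1}
    - {"dx":0,"dy":0,"dz":0,"roll":0,"jaw":-1}
    - {"dx":0,"dy":0,"dz":0,"roll":0,"jaw":-1}
    - {"dx":0,"dy":0,"dz":0,"roll":0,"jaw":-1}
    - {"dx":0,"dy":0,"dz":0,"roll":0,"jaw":-1}
    - {"dx":0,"dy":0,"dz":0,"roll":0,"jaw":-1}

```text
time_s: 35.88
ee_pos: [0.5715, -0.0304, 0.0215]
eef_rot: [-3.142, -0.0, 1.656]
force: [-0.9, 0.2, -0.1]
grip_width: 0.0922
grip_force: 0.0
```

Emit:
send_rows:
  rows:
    - {"dx":0,"dy":0,"dz":-10,"roll":0,"jaw":-1}
    - {"dx":0,"dy":0,"dz":-20,"roll":0,"jaw":-1}
    - {"dx":0,"dy":0,"dz":-30,"roll":0,"jaw":-1}
    - {"dx":0,"dy":0,"dz":-30,"roll":0,"jaw":-1}
    - {"dx":0,"dy":0,"dz":-30,"roll":0,"jaw":-1}
    - {"dx":0,"dy":0,"dz":-15,"roll":0,"jaw":-1}
    - {"dx":0,"dy":0,"dz":0,"roll":0,"jaw":-1}

```text
time_s: 36.47
ee_pos: [0.5729, -0.0306, 0.1612]
eef_rot: [3.135, 0.001, 1.656]
force: [-0.9, 0.8, 0.0]
grip_width: 0.0941
grip_force: 0.0
```

Emit:
send_rows:
  rows:
    - {"dx":15,"dy":1.4,"dz":0,"roll":0,"jaw":-1}
    - {"dx":30,"dy":2.5,"dz":0,"roll":0,"jaw":-1}
    - {"dx":30,"dy":2.5,"dz":0,"roll":0,"jaw":-1}
    - {"dx":30,"dy":2.5,"dz":0,"roll":0,"jaw":-1}
    - {"dx":30,"dy":2.5,"dz":0,"roll":0,"jaw":-1}
    - {"dx":30,"dy":2.5,"dz":0,"roll":0,"jaw":-1}
    - {"dx":30,"dy":2.5,"dz":0,"roll":0,"jaw":-1}
    - {"dx":30,"dy":2.5,"dz":0,"roll":0,"jaw":-1}
    - {"dx":30,"dy":2.5,"dz":0,"roll":0,"jaw":-1}
    - {"dx":30,"dy":2.5,"dz":0,"roll":0,"jaw":-1}
    - {"dx":18,"dy":1.5,"dz":0,"roll":0,"jaw":-1}
    - {"dx":0,"dy":0,"dz":0,"roll":0,"jaw":-1}

```text
time_s: 37.47
ee_pos: [0.5699, 0.2767, 0.1555]
eef_rot: [-3.14, -0.0, 1.66]
force: [0.0, -0.4, -0.5]
grip_width: 0.0938
grip_force: 0.0
```

Emit:
send_rows:
  rows:
    - {"dx":0,"dy":0,"dz":15,"roll":0,"jaw":-1}
    - {"dx":0,"dy":0,"dz":15,"roll":0,"jaw":-1}
    - {"dx":0,"dy":0,"dz":0,"roll":0,"jaw":-1}
    - {"dx":0,"dy":0,"dz":0,"roll":0,"jaw":-1}
    - {"dx":0,"dy":0,"dz":0,"roll":0,"jaw":-1}

```text
time_s: 37.88
ee_pos: [0.5712, 0.2732, 0.1273]
eef_rot: [3.141, -0.0, 1.656]
force: [0.2, 0.0, 0.5]
grip_width: 0.0942
grip_force: 0.0
```

```bash
python3 go.py 570.4 273.5 16.5
```

```text
t 37.9 p [571.2 273.2 127.3] yaw 94.9 w 94.2 q [ 0.39  0.55  1.35 -0.    1.24  0.3 ]
dx 0.4 dy -0.8 dz 110.8 dist 111
```

Emit:
send_rows:
  rows:
    - {"dx":0.4,"dy":-0.8,"dz":20,"roll":0,"jaw":-1}
    - {"dx":0,"dy":0,"dz":25,"roll":0,"jaw":-1}
    - {"dx":0,"dy":0,"dz":25,"roll":0,"jaw":-1}
    - {"dx":0,"dy":0,"dz":20,"roll":0,"jaw":-1}
    - {"dx":0,"dy":0,"dz":12,"roll":0,"jaw":-1}
    - {"dx":0,"dy":0,"dz":8,"roll":0,"jaw":-1}
    - {"dx":0,"dy":0,"dz":0,"roll":0,"jaw":-1}
    - {"dx":0,"dy":0,"dz":0,"roll":0,"jaw":-1}

```text
time_s: 38.55
ee_pos: [0.5706, 0.2741, 0.0175]
eef_rot: [3.14, -0.0, 1.656]
force: [-0.4, 0.1, 1.1]
grip_width: 0.0937
grip_force: 0.0
```

Emit:
send_rows:
  rows:
    - {"dx":0,"dy":0,"dz":0,"roll":0,"jaw":1}
    - {"dx":0,"dy":0,"dz":0,"roll":0,"jaw":1}
    - {"dx":0,"dy":0,"dz":0,"roll":0,"jaw":1}
    - {"dx":0,"dy":0,"dz":0,"roll":0,"jaw":1}
    - {"dx":0,"dy":0,"dz":0,"roll":0,"jaw":1}
    - {"dx":0,"dy":0,"dz":0,"roll":0,"jaw":1}
    - {"dx":0,"dy":0,"dz":0,"roll":0,"jaw":1}
    - {"dx":0,"dy":0,"dz":0,"roll":0,"jaw":1}
    - {"dx":0,"dy":0,"dz":0,"roll":0,"jaw":1}
    - {"dx":0,"dy":0,"dz":0,"roll":0,"jaw":1}
    - {"dx":0,"dy":0,"dz":0,"roll":0,"jaw":1}
    - {"dx":0,"dy":0,"dz":0,"roll":0,"jaw":1}
  force: 15

```text
time_s: 39.55
ee_pos: [0.5701, 0.274, 0.0165]
eef_rot: [-3.142, 0.0, 1.656]
force: [0.4, -0.3, 0.6]
grip_width: 0.0343
grip_force: 15.0
```

```bash
python3 go.py 562.3 70.1 145
```

```text
t 39.5 p [570.1 274.   16.5] yaw 94.9 w 34.3 q [ 0.39  0.68  1.42 -0.    1.04  0.3 ]
dx -202.5 dy -25.2 dz -128.5 dist 241
```

Emit:
send_rows:
  rows:
    - {"dx":0,"dy":0,"dz":-10,"roll":0,"jaw":1}
    - {"dx":0,"dy":0,"dz":-20,"roll":0,"jaw":1}
    - {"dx":0,"dy":0,"dz":-20,"roll":0,"jaw":1}
    - {"dx":0,"dy":0,"dz":-20,"roll":0,"jaw":1}
    - {"dx":0,"dy":0,"dz":-20,"roll":0,"jaw":1}
    - {"dx":0,"dy":0,"dz":-10,"roll":0,"jaw":1}
    - {"dx":-10,"dy":-1.2,"dz":0,"roll":0,"jaw":1}
    - {"dx":-20,"dy":-2.5,"dz":0,"roll":0,"jaw":1}
    - {"dx":-20,"dy":-2.5,"dz":0,"roll":0,"jaw":1}
    - {"dx":-20,"dy":-2.5,"dz":0,"roll":0,"jaw":1}
    - {"dx":-20,"dy":-2.5,"dz":0,"roll":0,"jaw":1}
    - {"dx":-20,"dy":-2.5,"dz":0,"roll":0,"jaw":1}

```text
time_s: 40.55
ee_pos: [0.565, 0.1615, 0.1152]
eef_rot: [-3.14, 0.0, 1.656]
force: [-0.0, 1.0, -1.0]
grip_width: 0.0346
grip_force: 15.0
```

Emit:
send_rows:
  rows:
    - {"dx":-20,"dy":-2.5,"dz":0,"roll":0,"jaw":1}
    - {"dx":-20,"dy":-2.5,"dz":0,"roll":0,"jaw":1}
    - {"dx":-20,"dy":-2.5,"dz":0,"roll":0,"jaw":1}
    - {"dx":-20,"dy":-2.5,"dz":0,"roll":0,"jaw":1}
    - {"dx":-12,"dy":-1.5,"dz":0,"roll":0,"jaw":1}
    - {"dx":0,"dy":0,"dz":20,"roll":0,"jaw":1}
    - {"dx":0,"dy":0,"dz":20,"roll":0,"jaw":1}
    - {"dx":0,"dy":0,"dz":10,"roll":0,"jaw":1}
    - {"dx":0,"dy":0,"dz":0,"roll":0,"jaw":1}
    - {"dx":0,"dy":0,"dz":0,"roll":0,"jaw":1}
    - {"dx":0,"dy":0,"dz":0,"roll":0,"jaw":1}

```text
time_s: 41.47
ee_pos: [0.5626, 0.0707, 0.0674]
eef_rot: [3.141, 0.0, 1.657]
force: [-0.8, 0.4, -0.3]
grip_width: 0.0341
grip_force: 15.0
```

```bash
python3 go.py 562.3 70.5 23.5
```

```text
t 41.5 p [562.6  70.7  67.4] yaw 94.9 w 34.1 q [ 0.06  0.49  1.61  0.    1.05 -0.03]
dx -0.2 dy -0.3 dz 43.9 dist 44
```

Emit:
send_rows:
  rows:
    - {"dx":0,"dy":0,"dz":15,"roll":0,"jaw":1}
    - {"dx":0,"dy":0,"dz":15,"roll":0,"jaw":1}
    - {"dx":0,"dy":0,"dz":7,"roll":0,"jaw":1}
    - {"dx":0,"dy":0,"dz":3,"roll":0,"jaw":1}
    - {"dx":0,"dy":0,"dz":1.5,"roll":0,"jaw":1}
    - {"dx":0,"dy":0,"dz":1,"roll":0,"jaw":1}
    - {"dx":0,"dy":0,"dz":0.8,"roll":0,"jaw":1}
    - {"dx":0,"dy":0,"dz":0,"roll":0,"jaw":1}
    - {"dx":0,"dy":0,"dz":0,"roll":0,"jaw":1}

```text
time_s: 42.22
ee_pos: [0.5624, 0.0705, 0.0237]
eef_rot: [3.141, 0.0, 1.656]
force: [0.2, 0.4, 0.4]
grip_width: 0.0345
grip_force: 15.0
```

Emit:
send_rows:
  rows:
    - {"dx":0,"dy":0,"dz":0.5,"roll":0,"jaw":1}
    - {"dx":0,"dy":0,"dz":0,"roll":0,"jaw":1}
    - {"dx":0,"dy":0,"dz":0,"roll":0,"jaw":-1}
    - {"dx":0,"dy":0,"dz":0,"roll":0,"jaw":-1}
    - {"dx":0,"dy":0,"dz":0,"roll":0,"jaw":-1}
    - {"dx":0,"dy":0,"dz":0,"roll":0,"jaw":-1}
    - {"dx":0,"dy":0,"dz":0,"roll":0,"jaw":-1}
    - {"dx":0,"dy":0,"dz":0,"roll":0,"jaw":-1}
    - {"dx":0,"dy":0,"dz":0,"roll":0,"jaw":-1}
    - {"dx":0,"dy":0,"dz":0,"roll":0,"jaw":-1}
    - {"dx":0,"dy":0,"dz":0,"roll":0,"jaw":-1}

```text
time_s: 43.13
ee_pos: [0.5622, 0.0705, 0.0227]
eef_rot: [-3.142, 0.0, 1.656]
force: [-0.5, -0.1, -0.8]
grip_width: 0.0907
grip_force: 0.0
```

Emit:
send_rows:
  rows:
    - {"dx":0,"dy":0,"dz":-10,"roll":0,"jaw":-1}
    - {"dx":0,"dy":0,"dz":-20,"roll":0,"jaw":-1}
    - {"dx":0,"dy":0,"dz":-30,"roll":0,"jaw":-1}
    - {"dx":0,"dy":0,"dz":-30,"roll":0,"jaw":-1}
    - {"dx":0,"dy":0,"dz":-30,"roll":0,"jaw":-1}
    - {"dx":0,"dy":0,"dz":-20,"roll":0,"jaw":-1}
    - {"dx":30,"dy":0,"dz":0,"roll":0,"jaw":-1}
    - {"dx":40,"dy":0,"dz":0,"roll":0,"jaw":-1}
    - {"dx":40,"dy":0,"dz":0,"roll":0,"jaw":-1}
    - {"dx":40,"dy":0,"dz":0,"roll":0,"jaw":-1}
    - {"dx":40,"dy":0,"dz":0,"roll":0,"jaw":-1}
    - {"dx":20,"dy":0,"dz":0,"roll":0,"jaw":-1}

```text
time_s: 44.13
ee_pos: [0.5432, 0.2836, 0.1636]
eef_rot: [3.141, -0.001, 1.659]
force: [-0.6, 0.0, -0.9]
grip_width: 0.094
grip_force: 0.0
```

Emit:
send_rows:
  rows:
    - {"dx":0,"dy":0,"dz":0,"roll":0,"jaw":-1}
    - {"dx":0,"dy":0,"dz":0,"roll":0,"jaw":-1}
    - {"dx":0,"dy":0,"dz":0,"roll":0,"jaw":-1}
    - {"dx":0,"dy":0,"dz":0,"roll":0,"jaw":-1}
    - {"dx":0,"dy":0,"dz":0,"roll":0,"jaw":-1}

```text
time_s: 44.55
ee_pos: [0.5446, 0.2786, 0.1631]
eef_rot: [3.141, -0.0, 1.655]
force: [0.5, -0.1, 0.4]
grip_width: 0.0938
grip_force: 0.0
```

```bash
python3 - <<'E'
from meas import *
for n in("top","side"):
    d=np.load(n+"0.npz"); f,W1,c=grab(n)
    for nm,(zl,y) in dict(bcap=(.078,.065),wknob=(.074,-.035)).items():
        for W in(d["W"],W1):
            X,Y,Z=W[...,0],W[...,1],W[...,2]; m=(abs(X-.55)<.04)&(abs(Y-y)<.04)&(Z>zl)&(Z<.1); print(n,nm,m.sum(),np.nanmean(W[m],0).round(4))
    cv2.imwrite(f"pics/{n}9.png",f[...,::-1])
E
```

```text
top bcap 61 [0.561  0.0699 0.0854]
top bcap 60 [0.5598 0.0696 0.0855]
top wknob 73 [ 0.5703 -0.0294  0.0804]
top wknob 71 [ 0.5688 -0.0298  0.0809]
side bcap 53 [0.5626 0.0661 0.0833]
side bcap 52 [0.5624 0.0657 0.0835]
side wknob 64 [ 0.5716 -0.0347  0.0792]
side wknob 65 [ 0.5713 -0.0353  0.0791]
```

View pics/side9.png

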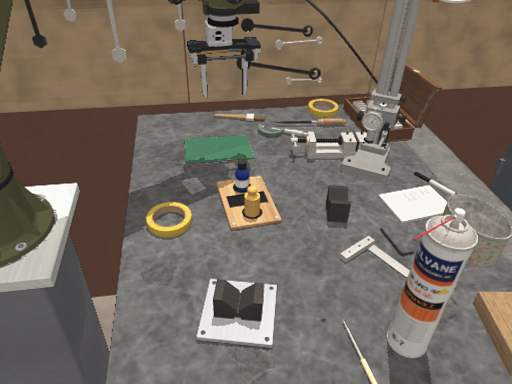

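The side view shows the bottle (242,175) and weight (252,203) upright in their own bays, within 2 mm of where they started. The V-block (238,300) is centred on the plate, the bystanders are unmoved, and the gripper is clear.

```bash
python3 -c "
from station import *
print(hand_in())"
```

```text
the job is handed in; nothing more can be done
None
```

The job is handed in (no verdict came back): by the last camera checks the V-block stands centred and square on the plate to about 1 mm, and the bottle and weight stand upright in their own bays within 2 mm of where they started.

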